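# Check mortar strips for bow with a feeler blade and sort them

## Task

Take the feeler gauge by its orange grip and try its blade, held flat just above the bench, under the middle of each mortar strip on the bench from its long side, in the colour order red, yellow, blue, green (there may be no blue one): push gently until the blade either stops against the strip or its tip lies under the strip's middle. A strip that the blade goes under is bowed and goes flat into the red reject tray; one that stops the blade is sound and goes feet down squarely across the two narrow rails of the drying rack, with its middle midway between them; the strips on the rack must not touch one another. At the end the feeler lies back in its painted outline, pointing the way the outline does, and the concrete core, half core, jar and clay tile have been left alone.

Things in the scene. Friction and masses are not known exactly. Their poses are not given: they have to be found in the camera images.
- strip_red_1: pale mortar strip, red band on top near its +y end; 45 (x) by 120 (y) by 25 mm, 0.31 kg, feet down on the bench; may be absent (at most one strip of each colour is there, perhaps no blue one). Origin: centre of underside. Feet 20 mm long (y) at both ends; between them an opening 80 mm wide (y) runs through under it along x, 2 mm high if sound, 10 mm if bowed: only the blade tells which
- strip_yellow_1: pale mortar strip, yellow band on top near its +y end; 45 (x) by 120 (y) by 25 mm, 0.31 kg, feet down on the bench; may be absent (at most one strip of each colour is there, perhaps no blue one). Origin: centre of underside. Feet 20 mm long (y) at both ends; between them an opening 80 mm wide (y) runs through under it along x, 2 mm high if sound, 10 mm if bowed: only the blade tells which
- strip_yellow_2: pale mortar strip, yellow band on top near its +y end; 45 (x) by 120 (y) by 25 mm, 0.31 kg, feet down on the bench; may be absent (at most one strip of each colour is there, perhaps no blue one). Origin: centre of underside. Feet 20 mm long (y) at both ends; between them an opening 80 mm wide (y) runs through under it along x, 2 mm high if sound, 10 mm if bowed: only the blade tells which
- strip_blue_1: pale mortar strip, blue band on top near its +y end; 45 (x) by 120 (y) by 25 mm, 0.31 kg, feet down on the bench; may be absent (at most one strip of each colour is there, perhaps no blue one). Origin: centre of underside. Feet 20 mm long (y) at both ends; between them an opening 80 mm wide (y) runs through under it along x, 2 mm high if sound, 10 mm if bowed: only the blade tells which
- strip_blue_2: pale mortar strip, blue band on top near its +y end; 45 (x) by 120 (y) by 25 mm, 0.31 kg, feet down on the bench; may be absent (at most one strip of each colour is there, perhaps no blue one). Origin: centre of underside. Feet 20 mm long (y) at both ends; between them an opening 80 mm wide (y) runs through under it along x, 2 mm high if sound, 10 mm if bowed: only the blade tells which
- strip_green_1: pale mortar strip, green band on top near its +y end; 45 (x) by 120 (y) by 25 mm, 0.31 kg, feet down on the bench; may be absent (at most one strip of each colour is there, perhaps no blue one). Origin: centre of underside. Feet 20 mm long (y) at both ends; between them an opening 80 mm wide (y) runs through under it along x, 2 mm high if sound, 10 mm if bowed: only the blade tells which
- feeler: feeler gauge lying on the bench, 0.25 kg: steel blade 20 mm wide, 6 mm thick, along +x, 60 mm beyond the foot, underside level with the foot's; dark foot 36 (x) by 44 (y) by 8 mm high; upright orange grip 30 (x) by 26 (y) mm, 8 to 68 mm above the bench. Origin: centre of the foot's underside, below the grip; z up
- feeler_tip (a point): middle of the end of the feeler's blade, 78 mm along x from the feeler's origin, 3 mm above its underside
- park: black outline painted on the bench (no height) in the shape of the feeler; origin and axes are those that the feeler has when it lies in its outline
- park_tip (a point): where the tip of the feeler's blade belongs in the outline, 78 mm along x from park's origin, 3 mm above the bench
- rack: fixed drying rack: base plate 300 (x) by 130 (y) by 8 mm; two rails along x, 300 mm long, 10 mm wide, centre lines at y = -40 and +40 mm, tops 70 mm above the bench, legs at x = -140 and +140 mm. Origin: centre of the base's underside on the bench. A strip lies across both rails, its length along the rack's y
- tray: fixed red open reject tray, outside 310 (x) by 160 (y) by 28 mm high, walls and floor 5 mm; origin at the centre of its underside on the bench
- core_a: bystander: grey concrete core 70 mm in diameter, 80 mm tall, standing beyond the strips; origin at the centre of its underside
- half_a: bystander: split half of a concrete cylinder, 90 mm wide, 45 mm deep, 80 mm tall, standing; origin at its underside
- tile: bystander: plain red-brown clay tile 70 (x) by 100 (y) by 18 mm, flat on the bench in the row of strips when there is no blue strip, absent otherwise; origin at the centre of its underside
- jar_a: bystander: sample jar 60 mm in diameter, 80 mm tall; origin at the centre of its underside

How it is judged (in metres and radians):
On the way, in this order (a step that is already met when the one before it is completed fails the run):
1. the red strip is tried: the blade is slid under it until the tip is under its middle (y of feeler_tip in the frame of strip_red_1 between -0.04 and 0.04 m and z of feeler_tip in the frame of strip_red_1 between -0.004 and 0.012 m and x of feeler_tip in the frame of strip_red_1 between -0.014 and 0.014 m), for 0.1 s.
2. the yellow strip is tried: the blade's end touches the edge of its underside opening and does not go in (y of feeler_tip in the frame of strip_yellow_1 between -0.04 and 0.04 m and z of feeler_tip in the frame of strip_yellow_1 between -0.004 and 0.012 m and x of feeler_tip in the frame of strip_yellow_1 between -0.032 and 0.032 m and contact force between feeler and strip_yellow_1 above 0.3 N), for 0.02 s.
3. the yellow strip is tried: the blade is slid under it until the tip is under its middle (y of feeler_tip in the frame of strip_yellow_2 between -0.04 and 0.04 m and z of feeler_tip in the frame of strip_yellow_2 between -0.004 and 0.012 m and x of feeler_tip in the frame of strip_yellow_2 between -0.014 and 0.014 m), for 0.1 s.
4. the blue strip is tried: the blade is slid under it until the tip is under its middle (y of feeler_tip in the frame of strip_blue_1 between -0.04 and 0.04 m and z of feeler_tip in the frame of strip_blue_1 between -0.004 and 0.012 m and x of feeler_tip in the frame of strip_blue_1 between -0.014 and 0.014 m), for 0.1 s.
5. the blue strip is tried: the blade's end touches the edge of its underside opening and does not go in (y of feeler_tip in the frame of strip_blue_2 between -0.04 and 0.04 m and z of feeler_tip in the frame of strip_blue_2 between -0.004 and 0.012 m and x of feeler_tip in the frame of strip_blue_2 between -0.032 and 0.032 m and contact force between feeler and strip_blue_2 above 0.3 N), for 0.02 s.
6. the green strip is tried: the blade's end touches the edge of its underside opening and does not go in (y of feeler_tip in the frame of strip_green_1 between -0.04 and 0.04 m and z of feeler_tip in the frame of strip_green_1 between -0.004 and 0.012 m and x of feeler_tip in the frame of strip_green_1 between -0.032 and 0.032 m and contact force between feeler and strip_green_1 above 0.3 N), for 0.02 s.
At the end, for the whole second after the job is handed in: Sound strips feet down and level on both rails, middle within 18 mm of midway, within 130 mm of rack centre along them, square within 0.2 rad; bowed ones flat on the tray floor; none touching another on the rack; feeler flat in its outline (origin within 25 mm, tip 30 mm); all at rest (z of strip_red_1 in the frame of tray between 0 and 0.012 m and x of strip_red_1 in the frame of tray between -0.13 and 0.13 m and y of strip_red_1 in the frame of tray between -0.05 and 0.05 m and angle between each of strip_red_1, strip_yellow_1, strip_yellow_2, strip_blue_1, strip_blue_2, strip_green_1's own z axis and vertical below 0.07 rad and linear speed of each of strip_red_1, strip_yellow_1, strip_yellow_2, strip_blue_1, strip_blue_2, strip_green_1, feeler below 0.02 m/s and z of strip_yellow_1 in the frame of rack between 0.066 and 0.075 m and x of strip_yellow_1 in the frame of rack between -0.13 and 0.13 m and y of strip_yellow_1 in the frame of rack between -0.018 and 0.018 m and angle between the y axis of each of strip_yellow_1, strip_blue_2, strip_green_1 and the y axis of rack, either way round below 0.2 rad and z of strip_yellow_2 in the frame of tray between 0 and 0.012 m and x of strip_yellow_2 in the frame of tray between -0.13 and 0.13 m and y of strip_yellow_2 in the frame of tray between -0.05 and 0.05 m and z of strip_blue_1 in the frame of tray between 0 and 0.012 m and x of strip_blue_1 in the frame of tray between -0.13 and 0.13 m and y of strip_blue_1 in the frame of tray between -0.05 and 0.05 m and z of strip_blue_2 in the frame of rack between 0.066 and 0.075 m and x of strip_blue_2 in the frame of rack between -0.13 and 0.13 m and y of strip_blue_2 in the frame of rack between -0.018 and 0.018 m and z of strip_green_1 in the frame of rack between 0.066 and 0.075 m and x of strip_green_1 in the frame of rack between -0.13 and 0.13 m and y of strip_green_1 in the frame of rack between -0.018 and 0.018 m and contact force between each of strip_blue_2, strip_green_1 and strip_yellow_1 below 0.05 N and contact force between strip_blue_2 and strip_green_1 below 0.05 N and horizontal distance between feeler and park below 0.025 m and horizontal distance between feeler_tip and park_tip below 0.03 m and angle between feeler's own z axis and vertical below 0.05 rad and height (world z) of feeler below 0.005 m).
It fails at once if the concrete core is shifted more than 20 mm or tipped (distance of core_a from where it was at the start of the episode above 0.02 m or angle between core_a's own z axis and vertical above 0.4 rad).
It fails at once if the split half core is shifted more than 20 mm or tipped (distance of half_a from where it was at the start of the episode above 0.02 m or angle between half_a's own z axis and vertical above 0.4 rad).
It fails at once if the sample jar is shifted more than 20 mm or tipped (distance of jar_a from where it was at the start of the episode above 0.02 m or angle between jar_a's own z axis and vertical above 0.4 rad).
It fails at once if the clay tile is shifted more than 20 mm or tipped (distance of tile from where it was at the start of the episode above 0.02 m or angle between tile's own z axis and vertical above 0.4 rad).
Of strip_yellow_1, strip_yellow_2 only 1 to 1 are there at a start; the rules pass over those that are not, and their reading is None.
Of strip_blue_1, strip_blue_2, tile only 1 to 1 are there at a start; the rules pass over those that are not, and their reading is None.
At some moment in a run one of feeler may be knocked a few centimetres aside while the robot is not near it.
Once in a run the grip may slacken for a moment while it holds something.
It also fails if it takes over 210 s, if anything falls off the work surface, if the arm or the gripper's body presses on something with over 40 N, if the wrist force passes 120 N, or if a joint passes its speed limit or range.

## Robot

A 6-joint arm with a two-finger parallel gripper is mounted at the origin on the work surface. World frame = base frame: x ahead of the robot, y to its left, z up, the work surface at z = 0. Lengths are in mm, angles in degrees, forces in N, time in s.
With the tool pointing down it reaches from about 350 to 850 mm from the base axis. Payload 8.1 kg.
Tool frame: the origin (TCP) lies between the finger pads; the fingertips stand 11 mm ahead of it and the grasp point (between the pads) lies 8 mm behind it; z points along the fingers, y is the line along which they close (so a half turn about z gives the same grasp; the last joint's range is limited). The gripper opens to 85 mm and grips with 20 to 120 N. Pads are 22 mm wide; open, the fingers measure 114 mm over their backs; the gripper's body (76 mm by 85 mm) begins 54 mm behind the grasp point. The pads swing forward as they close: fully open they stand 13 mm farther back than shut.
Start: joints at [61.226, 7.471, 85.268, -0, 87.261, -4.893], TCP at [242.882, 548.647, 242.292] pointing down, gripper open.
Joint ranges: [-169.43, 169.43], [-51.17, 129.36], [1.28, 143.12], [-76.62, 256.62], [0, 156.53], [-152.29, 152.29]. Speed limits (degrees/s): [136.94, 136.94, 159.86, 180, 180, 180].

## Interface

Orientations are given as [roll, pitch, yaw] about the fixed x, y, z axes, in that order (R = Rz(yaw) Ry(pitch) Rx(roll)).
In Python, from bench import r, snapshot, get_calibration gives the robot as it stands.
- The arm moves only by the tool step_arm, never from a script. Its argument "rows" is a list of rows, each a list of 2 entries, a list of its own where there are three numbers: the shift along the tool's x, y, z in mm, then the turn about the tool's z in degrees. In form: [[[tx, ty, tz], yaw], ...]. A call has 1 to 12 rows; each row is the pose to reach, as a shift and turn from the pose commanded when the call began, along the tool's axes at that moment; what a row does not reach only later rows make up. A row lasts 1/10 s, in which the tool goes at most 50 mm and 8.59 degrees, less where a joint would pass 70% of its speed; a pose out of reach is approached as far as the arm can. A call with a gripper value outside its range is refused whole. "fingers" is the opening, from 0 (shut) to 1 (fully open), set as the call begins (left out, the last holds). The fingers move at their own pace and stop on an object; "squeeze" is the grip in N (left out, the last holds). Time passes only in rows, so rows that repeat a pose let the fingers close. It gives the time, the measured TCP pose, the force, the opening and the grip force at its end, in the units of the state.
- r.sense(): the state, without advancing time (a new reading comes with each control period).
- snapshot(name): name is "scene" or "top" or "wrist"; returns the picture (400x640x3 uint8, blue, green, red); there is no depth.
- get_calibration(name): a dict with "fovy" (degrees; the focal length in pixels is half the picture's height over the tangent of half this angle, whatever the lens; pixels are square), "cx", "cy" (the principal point, pixels), "eye" and "orientation" of the camera in the world. Camera axes: x right, y up, looking along -z (the intrinsics and any distortion apply to the point x, -y, -z); pixel columns grow to the right and rows downward; lengths in mm; the calibration is good to about 2 mm. The wrist camera is an equidistant fisheye: a pixel r from the principal point sees the ray r / f radians off the axis. A picture is of the moment at which its call begins: read the wrist's pose just before it. get_calibration takes no time and is no camera call; for the wrist camera it gives the pose at the moment of the call.
- r.hand_in(): hands the job in; it is judged then, once.
The state is a dict: "time": time; "joint_pos": joint angles; "qd": joint speeds; "joint_efforts": joint torques, N m; "tool_pos": TCP position; "tcp_rot": TCP orientation; "ft_force": force on the tool from outside, world axes, zero at the start; "wrist_torque": the same for the moment, N m; "finger_gap": finger opening in mm; "grip_force": force on a finger pad.
Only numpy, scipy, OpenCV 4.12 (cv2) and the standard library are available. Lean on these libraries where they do the work, as an engineer would, in place of code of your own. Each camera call takes 0.05 s, during which the arm holds its last target. There are 200 camera calls.

## Working session

There is one attempt and no reset: what is moved stays moved. The work goes in short steps, Python scripts to look and compute and a tool call to move; the robot and the scene stay as the last step left them, time stands still between calls to the robot, and variables do not carry over. Pictures are saved under pics/ and viewed, at most 14 in all, crops included, and the job is handed in when it is done.

Besides the shell and the picture viewer there is one more tool, called as name(argument=value, ...), one argument or row to a line, values as JSON. step_arm: Moves the arm, as the interface text tells. Its arguments: {"type":"object","properties":{"rows":{"type":"array"},"fingers":{"type":"number"},"squeeze":{"type":"number"}},"required":["rows"]}

```bash
mkdir -p pics; ls
python3 - <<'E'
from bench import r, snapshot, get_calibration
import cv2,json
for n in ("top","scene"):
    cv2.imwrite(f"pics/{n}0.png",snapshot(n)); print(n,get_calibration(n))
print(get_calibration("wrist")); print(r.sense())
E
```

```text
pics
top {'fovy': 55.6679461250393, 'cx': 312.5096077709127, 'cy': 194.12830437687296, 'eye': array([542.35098574,  17.25489416, 933.69460127]), 'orientation': array([  4.25017985,  -0.09614988, -89.76360683])}
scene {'fovy': 43.42286204032553, 'cx': 330.0155539541793, 'cy': 197.7507106555106, 'eye': array([1354.17899264, -231.31801781, 1030.21996255]), 'orientation': array([38.05472934,  0.75737899, 71.5333269 ])}
{'fovy': 65.70646984690485, 'cx': 318.37058187915125, 'cy': 203.41695504429399, 'eye': array([176.89307718, 577.5783396 , 372.94025055]), 'orientation': array([-16.32604981,   0.11278783,  66.17297953])}
{'time': 0.1, 'joint_pos': array([ 6.12273852e+01,  7.51278897e+00,  8.53241059e+01,  1.34719756e-03,
        8.72631010e+01, -4.89213974e+00]), 'qd': array([ 0.00485493, -0.05403855, -0.09383864,  0.03335841,  0.02435   ,
        0.0639912 ]), 'joint_efforts': array([ 1.36351759e-03, -5.70955610e+01, -5.01940513e+01, -1.64196354e-04,
        8.14756961e-03,  8.42943132e-05]), 'tool_pos': array([242.62225118, 548.21646578, 241.31818031]), 'tcp_rot': array([-1.79900483e+02, -9.86831462e-03,  1.56119451e+02]), 'ft_force': array([0.88697481, 0.34413275, 0.96268137]), 'wrist_torque': array([-0.03775515,  0.06004905,  0.01434846]), 'grip_force': 0.0, 'finger_gap': 85.41378589219264}
```

View pics/top0.png

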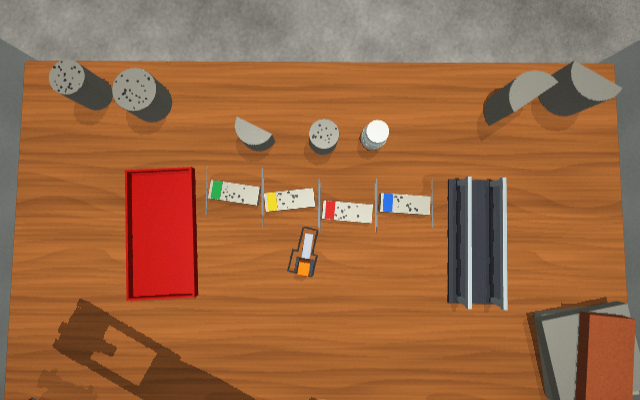

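View pics/scene0.png

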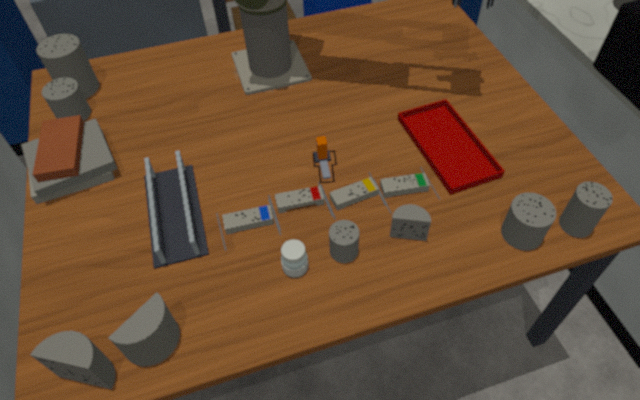

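The top view shows four strips in a row near rows 185–215: green (234,193), yellow (290,200), red (347,211) and blue (405,204). The feeler is at (303,265), turned or shifted against its outline. The tray is on the left and the rack on the right, and there is no tile. The scene view agrees, so next I'll measure.

```bash
cat > h.py <<'E'
from bench import r, snapshot, get_calibration
import cv2, numpy as np
from scipy.spatial.transform import Rotation as Ro
def ray(c,uv,fish=False):
    uv=np.atleast_2d(np.asarray(uv,float)); f=200/np.tan(np.radians(c['fovy']/2))
    x=(uv[:,0]-c['cx'])/f; y=-(uv[:,1]-c['cy'])/f
    if fish:
        t=np.hypot(x,y)+1e-9; d=np.c_[np.sin(t)*x/t,np.sin(t)*y/t,-np.cos(t)]
    else: d=np.c_[x,y,-np.ones_like(x)]
    return Ro.from_euler('xyz',c['orientation'],degrees=True).apply(d)
def pt(c,uv,z,fish=False):
    d=ray(c,uv,fish); return (c['eye']+d*((z-c['eye'][2])/d[:,2])[:,None])[:,:2]
def masks(im):
    h=cv2.cvtColor(im,cv2.COLOR_BGR2HSV); H,S,V=cv2.split(h)
    col=lambda a,b,s=150,v=70:((H>=a)&(H<=b)&(S>s)&(V>v))
    return dict(red=col(0,4,190,130)|col(175,180,190,130),yellow=col(22,33,150,150),green=col(45,85),blue=col(100,125),
        orange=col(8,18,225,200),pale=(S<60)&(V>150)),h
def big(m,k=0):
    m=m.astype(np.uint8)*255
    if k: m=cv2.morphologyEx(m,cv2.MORPH_CLOSE,np.ones((k,k)))
    cs=sorted(cv2.findContours(m,cv2.RETR_EXTERNAL,cv2.CHAIN_APPROX_NONE)[0],key=cv2.contourArea,reverse=True)
    return cs
def rect(c,cont,z,fish=False):
    p=pt(c,cont[:,0,:],z,fish).astype(np.float32); (cx,cy),(w,h),a=cv2.minAreaRect(p)
    b=cv2.boxPoints(((cx,cy),(w,h),a)); e=b[1]-b[0]; g=b[2]-b[1]
    L=e if np.hypot(*e)>np.hypot(*g) else g
    yaw=(np.degrees(np.arctan2(L[1],L[0]))+90)%180-90   # direction of long side
    return np.round([cx,cy,max(w,h),min(w,h),yaw],1)
def strips(im,c,zs=25,box=(150,235,195,445)):
    M,_=masks(im); r0,r1,c0,c1=box
    for n in('red','yellow','blue','green'):
        m=np.zeros(im.shape[:2],bool); m[r0:r1,c0:c1]=M[n][r0:r1,c0:c1]
        cs=big(m)
        if not cs or cv2.contourArea(cs[0])<20: print(n,'none'); continue
        x,y,w,h=cv2.boundingRect(cs[0])
        k=np.zeros(im.shape[:2],bool); k[y-9:y+h+12,x-2:x+60]=(m|M['pale'])[y-9:y+h+12,x-2:x+60]
        k=cv2.morphologyEx(k.astype(np.uint8),cv2.MORPH_OPEN,np.ones((3,3)))
        print(n,'band',pt(c,np.mean(cs[0][:,0],0),zs)[0].round(1),'rect',rect(c,big(k,7)[0],zs))
E
python3 - <<'E'
from h import *
im=cv2.imread('pics/top0.png'); c=get_calibration('top'); M,h=masks(im)
strips(im,c)
print('orange',[ (rect(c,k,68),cv2.contourArea(k)) for k in big(M['orange'])[:2]])
tr=np.zeros(im.shape[:2],bool); tr[150:310,100:205]=M['red'][150:310,100:205]
print('tray',rect(c,big(tr,5)[0],28), cv2.boundingRect(big(tr,5)[0]))
for x0,x1 in((455,480),(495,515)):
    k=np.zeros(im.shape[:2],bool); k[170:320,x0:x1]=((h[...,2]>140)&(h[...,1]<60))[170:320,x0:x1]
    print('rail',rect(c,big(k)[0],70),cv2.boundingRect(big(k)[0]))
k=np.zeros(im.shape[:2],bool); k[220:282,280:325]=((h[...,1]<60)&(h[...,2]>120))[220:282,280:325]
print('blade',rect(c,big(k)[0],6))
k=np.zeros(im.shape[:2],bool); k[220:282,280:325]=(h[...,2]<70)[220:282,280:325]
print('dark',rect(c,big(k)[0],0))
cv2.imwrite('pics/crop0.png',cv2.resize(im[160:290,200:440],None,fx=3.3,fy=3.3,interpolation=cv2.INTER_CUBIC))
for n,p,z in(('core',(324,131),80),('jar',(377,132),80),('half',(255,128),80)): print(n,pt(c,p,z).round())
for i in range(3): print(r.sense()['tool_pos'],r.sense()['ft_force'])
E
```

```text
red band [571.6 -25.7] rect [568.5 -66.8 119.   44.1  85. ]
yellow band [593.2 114.1] rect [597.1  72.3 118.4  44.8 -84. ]
blue band [ 590.6 -164.4] rect [ 587.7 -206.1  117.7   44.1   86.1]
green band [620.1 248.2] rect [611.8 195.5 136.7  43.9  82.1]
orange [(array([435.4,  45.8,  12.6,   7.2,  37.5]), 4.5), (array([451.6,  34.7,  22.6,   2.2, -89.8]), 0.5)]
tray [516.4 380.7 309.3 160.    3. ] (125, 167, 70, 134)
rail [ 501.1 -340.3  297.6    6.9   -1.5] (468, 176, 4, 133)
rail [ 499.2 -419.6  297.6    9.1   -1.5] (502, 177, 6, 133)
blade [485.7  29.2  60.4  19.8  -8.6]
dark [437.2  12.4  47.4   3.8 -12.9]
core [[751. -10.]]
jar [[ 749. -131.]]
half [[757. 148.]]
[242.62225118 548.21646578 241.31818031] [0.88697481 0.34413275 0.96268137]
[242.62225118 548.21646578 241.31818031] [0.88697481 0.34413275 0.96268137]
[242.62225118 548.21646578 241.31818031] [0.88697481 0.34413275 0.96268137]
```

View pics/crop0.png

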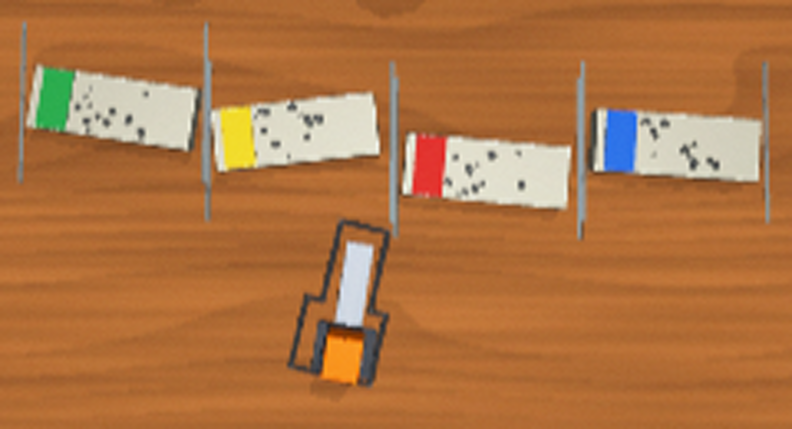

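The crop confirms the strips' poses and shows the bay lines as flat paint. The feeler's blade points about −9° in yaw, and the outline sits up and to the left, turned further, with its tip near crop pixel (366,227). I'll compute the outline and green poses, then the first move.

```bash
cat >> h.py <<'E'
def go(x,y,z,psi,turn_now=None):
    """shift (tool axes) and turn that take the measured pose to the goal, tool pointing down"""
    s=r.sense(); p=s['tool_pos']; a=s['tcp_rot'][2]; t=np.radians(a); d=np.array([x,y,z])-p
    dx=[np.cos(t)*d[0]+np.sin(t)*d[1], np.sin(t)*d[0]-np.cos(t)*d[1], -d[2]]
    print('shift',np.round(dx,1),'turn',round((a-psi+180)%360-180,1),'| at',p.round(1),'rot',s['tcp_rot'].round(2),'t',round(s['time'],2),'F',s['ft_force'].round(2),'gap',round(s['finger_gap'],1),'grip',round(s['grip_force'],1))
E
python3 - <<'E'
from h import *
im=cv2.imread('pics/top0.png'); c=get_calibration('top')
q=np.array([(344,221),(389,232),(322,298),(307,297),(290,366),(376,384)],float); q=(q+.5)/3.3-.5+np.array([200,160])
P=pt(c,q,0); print(P.round(1))
tip=(P[0]+P[1])/2; e=P[0]-P[1]; print('tip',tip,np.hypot(*e),'yaw',np.degrees(np.arctan2(*e[::-1]))-90)
d=P[0]-P[2]; print('yaw2',np.degrees(np.arctan2(d[1],d[0]))); d=P[3]-P[4]; print('yaw3',np.degrees(np.arctan2(d[1],d[0])),np.hypot(*d))
g=np.array([(37,66),(198,88),(190,150),(28,128)],float); g=(g+.5)/3.3-.5+np.array([200,160])
G=pt(c,g,25); d=G[0]-G[1]; d2=G[3]-G[2]; print('green',G.mean(0),np.hypot(*d),np.degrees(np.arctan2(d[1],d[0]))-90,np.degrees(np.arctan2(d2[1],d2[0]))-90)
M,h=masks(im); k=np.zeros(im.shape[:2],bool); k[255:282,290:325]=((h[...,0]<22)&(h[...,1]>200)&(h[...,2]>180))[255:282,290:325]; print('grip',rect(c,big(k)[0],68))
go(438,36.5,110,81.5)
E
```

```text
[[531.6  36.8]
 [523.6   3.3]
 [474.7  52.8]
 [475.4  63.9]
 [424.9  76. ]
 [412.   12.5]]
tip [527.62621689  20.04555995] 34.461946419486665 yaw -13.448472374393901
yaw2 -15.673828029944026
yaw3 -13.501936058470774 51.98900522798874
green [613.35057395 204.98358762] 118.88159937488837 -7.559562510886849 -7.488178266897847
grip [438.3  36.3  30.5  24.5  -9.2]
shift [-385.8 -388.8  131.3] turn 74.6 | at [242.6 548.2 241.3] rot [-1.7990e+02 -1.0000e-02  1.5612e+02] t 0.1 F [0.89 0.34 0.96] gap 85.4 grip 0.0
```

step_arm(
  rows=[
    [[-386,-389,131],74.6],
    [[-386,-389,131],74.6],
    [[-386,-389,131],74.6],
    [[-386,-389,131],74.6],
    [[-386,-389,131],74.6],
    [[-386,-389,131],74.6],
    [[-386,-389,131],74.6],
    [[-386,-389,131],74.6],
    [[-386,-389,131],74.6],
    [[-386,-389,131],74.6],
    [[-386,-389,131],74.6],
    [[-386,-389,131],74.6],
  ],
  fingers=1,
  squeeze=60,
)

```text
time: 1.3
tool_pos: [438.4, 32.7, 109.9]
tcp_rot: [-179.9, 0.1, 81.3]
ft_force: [-0.5, 1.7, 0.8]
finger_gap: 85.2
grip_force: 0.0
```

Run:
```python
from h import *
c=get_calibration('wrist'); im=snapshot('wrist'); cv2.imwrite('pics/w1.png',im)
s=snapshot('scene'); cv2.imwrite('pics/s1.png',s); cs=get_calibration('scene')
h=cv2.cvtColor(s,cv2.COLOR_BGR2HSV); m=(h[...,0]<18)&(h[...,0]>6)&(h[...,1]>225)&(h[...,2]>150)
a=cv2.imread('pics/scene0.png'); h2=cv2.cvtColor(a,cv2.COLOR_BGR2HSV); m2=(h2[...,0]<18)&(h2[...,0]>6)&(h2[...,1]>225)&(h2[...,2]>150)
for q in(m,m2):
    k=big(q)[:1]; print([cv2.boundingRect(x) for x in k])
go(438,36.5,32,81.5)
```

```text
[]
[(317, 136, 10, 9)]
shift [ 1.6 -0.3 78.4] turn -0.2 | at [438.   34.9 110.4] rot [-1.7989e+02  2.0000e-02  8.1300e+01] t 1.4 F [-0.08  0.53 -0.24] gap 85.2 grip 0.0
```

View pics/w1.png

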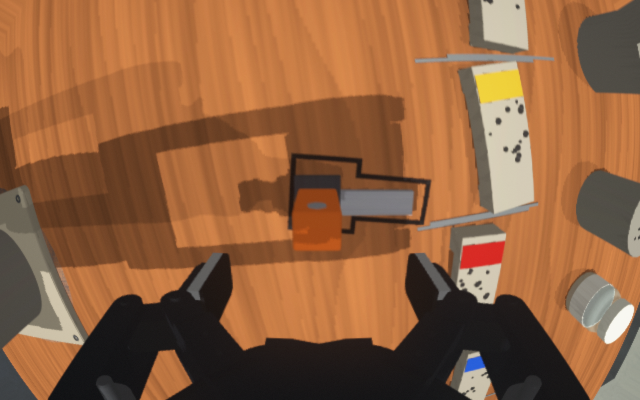

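The wrist view shows the feeler's grip at (316,215) and its blade from (342,203) to (413,203), with the fingers straddling it. I'll cast those blade points and the outline corners.

Run:
```python
from h import *
c=get_calibration('wrist')
print('tip',pt(c,(413,203),6,1),'back',pt(c,(343,203),6,1))
im=cv2.imread('pics/w1.png'); h=cv2.cvtColor(im,cv2.COLOR_BGR2HSV)
k=np.zeros(im.shape[:2],bool); k[185:222,335:425]=((h[...,1]<90)&(h[...,2]>90))[185:222,335:425]; print('blade',rect(c,big(k)[0],6,1),cv2.boundingRect(big(k)[0]))
P=pt(c,[(292,155),(361,160),(361,174),(430,181),(424,221)],0,1); print('outline',P.round(1)); t=(P[3]+P[4])/2; e=P[3]-P[4]
print('tip',t,np.hypot(*e),np.degrees(np.arctan2(*e[::-1]))-90); d=P[3]-P[2]; print(np.degrees(np.arctan2(d[1],d[0]))); d=P[1]-P[0];print(np.degrees(np.arctan2(d[1],d[0])))
for p in((296,202),(338,202),(342,250),(294,250)): print(pt(c,p,68,1))
```

```text
tip [[514.40762566  26.11478967]] back [[457.15904602  34.77155969]]
blade [484.6  31.4  60.1  21.9  -8.8] (340, 189, 74, 27)
outline [[422.9  78. ]
 [476.2  66. ]
 [474.8  54.7]
 [532.4  40.9]
 [525.2   6.3]]
tip [528.79933906  23.64899357] 35.34661214410955 -11.808263713639619
-13.474749056106843
-12.674057429264833
[[427.78447331  58.17495332]]
[[452.10142314  54.49288653]]
[[450.54775985  23.47866428]]
[[421.18205438  27.90931798]]
```

step_arm(
  rows=[
    [[2,0,40],0],
    [[2,0,78],0],
    [[2,0,78],0],
    [[2,0,78],0],
  ],
)

```text
time: 1.8
tool_pos: [437.7, 39.7, 33.5]
tcp_rot: [-179.9, 0.0, 81.6]
ft_force: [-0.3, -0.7, 0.6]
finger_gap: 85.5
grip_force: 0.0
```

step_arm(
  rows=[
    [[0,0,0],0],
    [[0,0,0],0],
    [[0,0,0],0],
    [[0,0,0],0],
    [[0,0,0],0],
    [[0,0,0],0],
    [[0,0,0],0],
  ],
  fingers=0,
  squeeze=60,
)

```text
time: 2.5
tool_pos: [439.7, 38.7, 34.5]
tcp_rot: [179.9, -0.0, 81.5]
ft_force: [-1.4, -0.5, 7.7]
finger_gap: 29.4
grip_force: 60.5
```

step_arm(
  rows=[
    [[0,0,-6],0],
    [[0,0,-12],0],
    [[0,0,-12],0],
    [[0,0,-12],0],
  ],
)

```text
time: 2.9
tool_pos: [438.7, 38.6, 45.4]
tcp_rot: [180.0, -0.0, 81.5]
ft_force: [-0.5, 0.4, -3.0]
finger_gap: 29.3
grip_force: 59.5
```

Run:
```python
from h import *
cv2.imwrite('pics/w2.png',snapshot('wrist')); 
for i in range(6): go(443.4,-56.5,45.3,85.3); snapshot('scene')
im=snapshot('top'); cv2.imwrite('pics/t2.png',im)
```

```text
shift [-93.4  18.9  -0.1] turn -3.8 | at [438.5  38.6  45.2] rot [-179.99    0.     81.52] t 2.95 F [-0.67  0.04 -2.79] gap 29.6 grip 59.5
shift [-93.4  19.   -0.2] turn -3.8 | at [438.4  38.7  45.1] rot [-179.98    0.     81.52] t 3.0 F [-0.44  0.27 -2.34] gap 29.6 grip 59.5
shift [-93.4  19.   -0.3] turn -3.8 | at [438.4  38.7  45. ] rot [-179.97    0.     81.52] t 3.05 F [ 0.24  0.32 -2.43] gap 29.5 grip 59.5
shift [-93.4  19.   -0.3] turn -3.8 | at [438.3  38.7  45. ] rot [-179.96    0.     81.52] t 3.1 F [ 0.11  0.16 -2.57] gap 29.4 grip 59.5
shift [-93.4  19.   -0.3] turn -3.8 | at [438.4  38.7  45. ] rot [-179.97    0.     81.52] t 3.15 F [ 0.36  0.25 -2.31] gap 29.3 grip 59.5
shift [-93.4  18.9  -0.2] turn -3.8 | at [438.4  38.7  45.1] rot [-179.97    0.     81.52] t 3.2 F [-0.21  0.87 -2.26] gap 29.1 grip 59.5
```

View pics/w2.png

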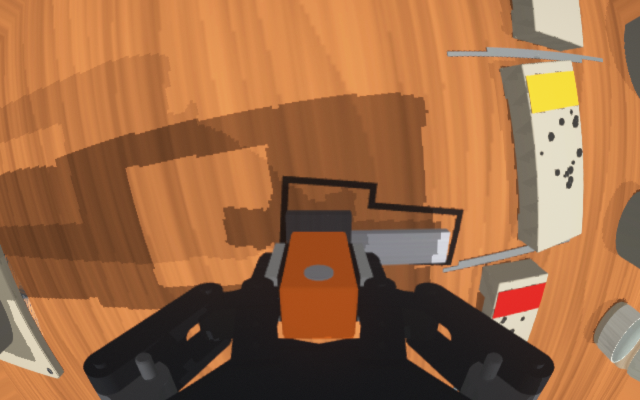

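The feeler is held level: grip at (318,280), blade tip at (448,245), and Fz of −2.5 N matches its weight. Moving in front of the red strip and lowering.

step_arm(
  rows=[
    [[-46,10,0],-3.8],
    [[-93.4,19,0],-3.8],
    [[-93.4,19,0],-3.8],
    [[-93.4,19,5],-3.8],
    [[-93.4,19,8.5],-3.8],
    [[-93.4,19,8.5],-3.8],
    [[-93.4,19,8.5],-3.8],
    [[-93.4,19,8.5],-3.8],
  ],
)

```text
time: 4.1
tool_pos: [443.7, -55.8, 36.8]
tcp_rot: [-180.0, -0.0, 85.4]
ft_force: [0.3, -0.3, -3.0]
finger_gap: 29.3
grip_force: 59.5
```

Run:
```python
from h import *
snapshot('scene'); go(443.4,-56.5,36.5,85.3)
c=get_calibration('wrist'); im=snapshot('wrist'); cv2.imwrite('pics/w3.png',im)
h=cv2.cvtColor(im,cv2.COLOR_BGR2HSV)
k=np.zeros(im.shape[:2],bool); k[200:300,340:480]=((h[...,1]<90)&(h[...,2]>90))[200:300,340:480]
for q in big(k)[:3]: print('blade',rect(c,q,7.5,1),cv2.boundingRect(q),cv2.contourArea(q))
```

```text
shift [-0.6 -0.3  0.4] turn 0.1 | at [443.8 -55.9  36.9] rot [179.99   0.    85.39] t 4.15 F [ 0.22  0.65 -1.78] gap 29.5 grip 59.5
blade [492.8 -62.6  58.7  36.9   8.6] (351, 229, 99, 57) 3162.0
blade [542.4 -97.5  25.   11.7 -80.3] (464, 269, 16, 31) 158.5
```

View pics/w3.png

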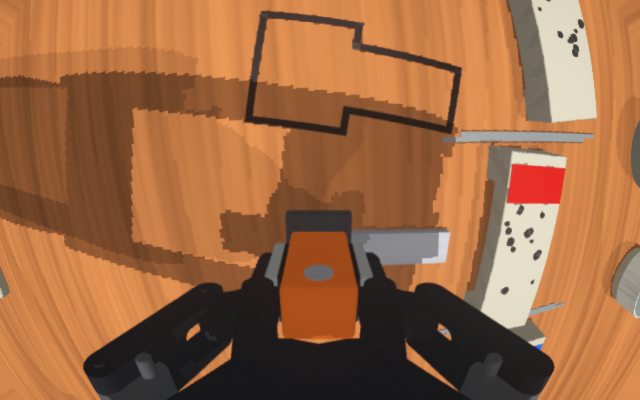

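The whole outline is visible (corners about (263,12), (461,69), (451,130), (247,120)), and the red strip is ahead of the blade. Inserting gently.

step_arm(
  rows=[
    [[0,10,0],0],
    [[0,18,0],0],
    [[0,21,0],0],
    [[0,23,0],0],
    [[0,25,0],0],
    [[0,27,0],0],
    [[0,29,0],0],
    [[0,31,0],0],
    [[0,31,0],0],
  ],
)

```text
time: 5.1
tool_pos: [474.8, -59.1, 36.9]
tcp_rot: [180.0, 0.0, 85.3]
ft_force: [0.9, 0.3, -1.7]
finger_gap: 29.1
grip_force: 59.7
```

Run:
```python
from h import *
go(568.5-78*.9966,-66.8+78*.082,36.5,85.3)
im=cv2.imread('pics/w3.png'); snapshot
c=dict(get_calibration('wrist')); 
R=Ro.from_euler('xyz',c['orientation'],degrees=True).as_matrix()
s=r.sense(); 
c['eye']=c['eye']-(s['tool_pos']-np.array([443.8,-55.9,36.9]))
P=pt(c,[(263,12),(363,27),(357,47),(461,69),(451,130),(347,107),(344,133),(247,120)],0,1); print(P.round(1).tolist())
F=(P[[0,7]]).mean(0); T=P[[3,4]].mean(0); d=T-F; print('len',np.hypot(*d),'yaw',np.degrees(np.arctan2(d[1],d[0])),'origin',P[[0,1,6,7]].mean(0),'tip out',T)
```

```text
shift [-0.  16.   0.4] turn 0.0 | at [474.8 -59.1  36.9] rot [179.98   0.    85.32] t 5.1 F [ 0.89  0.31 -1.69] gap 29.1 grip 59.7
[[423.8, 77.2], [477.2, 63.4], [472.9, 51.8], [533.0, 39.7], [524.5, 3.9], [464.8, 18.8], [462.2, 4.8], [410.1, 16.8]]
len 114.62451016502163 yaw -12.715438644693858 origin [443.32713276  40.54389944] tip out [528.77191325  21.78265242]
```

step_arm(
  rows=[
    [[0,3,0],0],
    [[0,6,0],0],
    [[0,9,0],0],
    [[0,12,0],0],
    [[0,14,0],0],
    [[0,15.5,0],0],
    [[0,15.5,0],0],
    [[0,15.5,0],0],
    [[0,15.5,0],0],
    [[0,15.5,0],0],
  ],
)

```text
time: 6.1
tool_pos: [489.9, -60.3, 36.8]
tcp_rot: [-180.0, 0.0, 85.3]
ft_force: [-0.1, -0.6, -2.4]
finger_gap: 29.0
grip_force: 62.2
```

Run:
```python
from h import *
go(0,0,36.5,85.3); im=snapshot('scene'); cv2.imwrite('pics/s3.png',im)
a=cv2.imread('pics/scene0.png'); c=get_calibration('scene')
for q in(a,im):
    k=big(masks(q)[0]['red'][170:230,250:330])
    if k: m=cv2.moments(k[0]); p=(m['m10']/m['m00']+250,m['m01']/m['m00']+170); print(p,pt(c,p,25),cv2.contourArea(k[0]))
```

```text
shift [ 2.010e+01 -4.932e+02  3.000e-01] turn 0.0 | at [489.9 -60.3  36.8] rot [-180.      0.     85.32] t 6.1 F [-0.06 -0.62 -2.45] gap 29.0 grip 62.2
(314.85849056603774, 192.52830188679246) [[574.69129583 -25.99448945]] 53.0
(315.3777777777778, 194.20888888888888) [[580.3781233  -26.38479851]] 37.5
```

Run:
```python
import cv2,numpy as np
a=cv2.imread('pics/scene0.png')[150:250,210:350]; b=cv2.imread('pics/s3.png')[150:250,210:350]
cv2.imwrite('pics/cmp3.png',np.vstack([cv2.resize(x,None,fx=2.9*1.4,fy=2.9,interpolation=cv2.INTER_CUBIC) for x in(a,b)]))
```

```text
(no output)
```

View pics/cmp3.png

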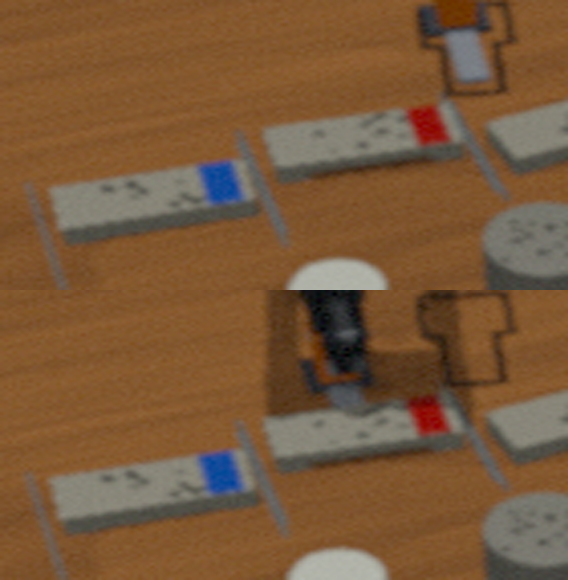

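The strip has not moved (same place in both halves, band at about (428,128) and (428,415)) and the blade is under it, so red is bowed. Retracting, then to yellow.

step_arm(
  rows=[
    [[0,-25,0],0],
    [[0,-50,0],0],
    [[0,-50,-8],0],
    [[45,-50,-8],-6],
    [[90,-50,-8],-10.4],
    [[119,-36,-8],-10.4],
    [[119,-22.5,-8],-10.4],
    [[119,-22.5,-4],-10.4],
    [[119,-22.5,0],-10.4],
    [[119,-22.5,0],-10.4],
    [[119,-22.5,0],-10.4],
  ],
)

```text
time: 7.25
tool_pos: [476.4, 59.6, 36.3]
tcp_rot: [-179.9, -0.0, 95.7]
ft_force: [0.6, -0.1, -2.3]
finger_gap: 29.3
grip_force: 62.5
```

Run:
```python
from h import *
go(477.2,60.3,36.8,95.7); cv2.imwrite('pics/w4.png',snapshot('wrist')); go(477.2,60.3,36.8,95.7)
```

```text
shift [ 0.6  0.8 -0.5] turn -0.0 | at [476.4  59.6  36.3] rot [-179.92   -0.     95.66] t 7.25 F [ 0.62 -0.06 -2.3 ] gap 29.3 grip 62.5
shift [ 0.6  0.5 -0.2] turn -0.0 | at [476.7  59.6  36.6] rot [-179.96   -0.     95.66] t 7.3 F [-0.28  0.13 -2.55] gap 29.2 grip 62.5
```

View pics/w4.png

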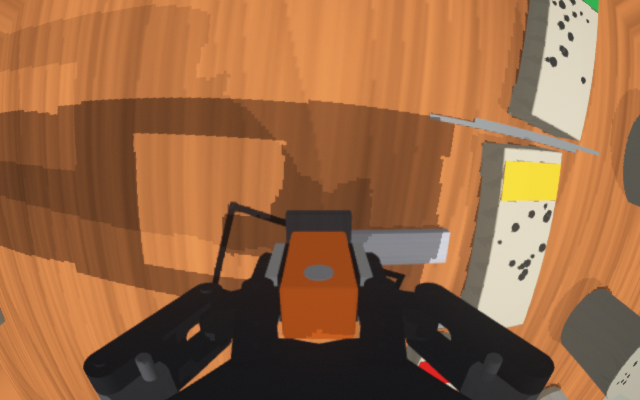

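The yellow strip is square ahead of the blade (tip at (448,246), near face at about (485,240)). Pushing gently.

step_arm(
  rows=[
    [[0,10,0],0],
    [[0,15,0],0],
    [[0,17,0],0],
    [[0,19,0],0],
    [[0,21,0],0],
    [[0,23,0],0],
    [[0,25,0],0],
    [[0,26,0],0],
  ],
)

```text
time: 8.1
tool_pos: [503.1, 62.7, 36.6]
tcp_rot: [-180.0, -0.0, 95.7]
ft_force: [-0.7, 0.6, -3.1]
finger_gap: 28.9
grip_force: 62.3
```

Run:
```python
from h import *
go(597.1-78*.995,72.3-78*.0993,36.8,95.7); s=r.sense(); print(s['wrist_torque'])
im=snapshot('scene'); cv2.imwrite('pics/s4.png',im); go(0,0,36.8,95.7); c=get_calibration('scene')
for q in(cv2.imread('pics/scene0.png'),im):
    m=cv2.moments(masks(q)[0]['yellow'][150:220,330:400].astype(np.uint8),True); print(m['m00'],pt(c,(m['m10']/m['m00']+330,m['m01']/m['m00']+150),25))
```

```text
shift [ 0.2 16.5 -0.2] turn 0.0 | at [503.1  62.7  36.6] rot [-179.98   -0.     95.72] t 8.1 F [-0.67  0.56 -3.12] gap 28.9 grip 62.3
[-0.01745024  0.31409398  0.02172152]
shift [-1.23e+01 -5.07e+02 -1.00e-01] turn 0.0 | at [503.3  62.8  36.7] rot [-179.99   -0.     95.72] t 8.15 F [-1.73 -0.03 -3.1 ] gap 29.4 grip 62.3
82.0 [[594.27785128 113.57148095]]
86.0 [[602.25195944 114.1525621 ]]
```

Yellow moved with the blade (about 8 mm, Fx −1.7 N), so yellow is sound. On to blue.

step_arm(
  rows=[
    [[0,-40,0],0],
    [[0,-80,-4],0],
    [[-45,-85,-8],4],
    [[-92,-85,-8],9.7],
    [[-140,-85,-8],9.7],
    [[-188,-85,-8],9.7],
    [[-235,-85,-8],9.7],
    [[-255.6,-72,-8],9.7],
    [[-255.6,-61.5,-6],9.7],
    [[-255.6,-61.5,-2],9.7],
    [[-255.6,-61.5,0],9.7],
    [[-255.6,-61.5,0],9.7],
  ],
)

```text
time: 9.35
tool_pos: [466.4, -196.1, 35.8]
tcp_rot: [-179.9, -0.1, 86.1]
ft_force: [-0.7, 0.6, -2.2]
finger_gap: 29.4
grip_force: 62.4
```

Run:
```python
from h import *
c=get_calibration('scene'); cv2.imwrite('pics/s5.png',snapshot('scene')); go(467.5,-197.7,36.7,86)
ct=get_calibration('top'); im=snapshot('top'); cv2.imwrite('pics/t5.png',im); strips(im,ct)
```

```text
shift [-1.3  0.9 -0.6] turn 0.1 | at [ 466.6 -196.3   36.1] rot [-1.7991e+02 -4.0000e-02  8.6110e+01] t 9.4 F [-0.57 -0.03 -3.52] gap 29.7 grip 62.4
red band [572.3 -25.5] rect [568.6 -66.8 119.   43.8  85. ]
yellow band [599.9 114.6] rect [603.5  72.7 118.6  44.7 -84.3]
blue band [ 590.6 -164.4] rect [ 587.7 -206.2  117.6   44.1   86.2]
green band [620.1 248.2] rect [611.9 195.7 136.4  44.3  82.1]
```

step_arm(
  rows=[
    [[0,10,0],0],
    [[0,16,0],0],
    [[0,18,0],0],
    [[0,20,0],0],
    [[0,22,0],0],
    [[0,24,0],0],
    [[0,26,0],0],
    [[0,27,0],0],
  ],
)

```text
time: 10.25
tool_pos: [494.4, -199.6, 36.6]
tcp_rot: [-180.0, -0.0, 86.0]
ft_force: [-1.5, -0.3, -2.9]
finger_gap: 29.7
grip_force: 62.3
```

Run:
```python
from h import *
go(587.7-78*.9976,-206.1+78*.0698,36.8,86)
ct=get_calibration('top'); im=snapshot('top'); cv2.imwrite('pics/t6.png',im); strips(im,ct); go(587.7-78*.9976,-206.1+78*.0698,36.8,86)
print(r.sense()['wrist_torque'])
c=get_calibration('scene'); im=snapshot('scene')
for q in(cv2.imread('pics/scene0.png'),im):
    m=cv2.moments(masks(q)[0]['blue'][195:235,230:290].astype(np.uint8),True); print(m['m00'],pt(c,(m['m10']/m['m00']+230,m['m01']/m['m00']+195),25))
```

```text
shift [ 0.  15.6 -0.2] turn 0.0 | at [ 494.4 -199.6   36.6] rot [-1.7998e+02 -1.0000e-02  8.6010e+01] t 10.25 F [-1.46 -0.28 -2.89] gap 29.7 grip 62.3
red band [571.4 -25.8] rect [568.5 -66.7 118.8  44.1  85. ]
yellow band [599.9 114.6] rect [603.5  72.7 118.6  44.7 -84.3]
blue band [ 597.6 -164.8] rect [ 590.5 -206.7  118.3   51.4   87.2]
green band [620.1 248.2] rect [611.8 195.7 136.4  43.9  82.1]
shift [ 0.  15.4 -0.1] turn 0.0 | at [ 494.5 -199.6   36.7] rot [-1.7999e+02 -1.0000e-02  8.6010e+01] t 10.3 F [ 0.27  0.33 -1.63] gap 29.5 grip 62.3
[ 0.06303044  0.14535863 -0.01724888]
87.0 [[ 595.01540723 -165.16146065]]
88.0 [[ 601.56425975 -165.93130288]]
```

Blue also moved with the blade (7 mm), so blue is sound. On to green.

step_arm(
  rows=[
    [[0,-40,0],0],
    [[0,-75,-8],0],
    [[48,-75,-8],3.5],
    [[97,-75,-8],3.5],
    [[146,-75,-8],3.5],
    [[195,-75,-8],3.5],
    [[244,-75,-8],3.5],
    [[293,-75,-8],3.5],
    [[342,-75,-8],3.5],
    [[385,-62,-8],3.5],
    [[419,-40,-8],3.5],
    [[419,-30,-8],3.5],
  ],
)

```text
time: 11.55
tool_pos: [495.4, 224.8, 45.6]
tcp_rot: [179.8, -0.2, 82.7]
ft_force: [-0.4, -0.5, -2.5]
finger_gap: 29.5
grip_force: 62.3
```

step_arm(
  rows=[
    [[0,0,4],0],
    [[0,0,8],0],
    [[0,0,8],0],
    [[0,0,8],0],
  ],
)

```text
time: 11.95
tool_pos: [492.7, 219.4, 36.3]
tcp_rot: [-179.9, 0.0, 82.5]
ft_force: [0.2, 0.4, -2.5]
finger_gap: 29.4
grip_force: 62.3
```

Run:
```python
from h import *
go(493.9,220.7,36.7,82.5); c=get_calibration('scene'); im=snapshot('scene'); cv2.imwrite('pics/s7.png',im)
m=cv2.moments(masks(im)[0]['green'][165:205,380:440].astype(np.uint8),True); print(m['m00'],pt(c,(m['m10']/m['m00']+380,m['m01']/m['m00']+165),25)); go(493.9,220.7,36.7,82.5)
```

```text
shift [ 1.4  1.  -0.4] turn -0.0 | at [492.7 219.4  36.3] rot [-1.7994e+02  3.0000e-02  8.2450e+01] t 11.95 F [ 0.17  0.4  -2.53] gap 29.4 grip 62.3
61.0 [[622.5022446 246.883265 ]]
shift [ 1.2  0.7 -0. ] turn -0.0 | at [493.  219.6  36.7] rot [-1.7997e+02  1.0000e-02  8.2450e+01] t 12.0 F [-0.32 -0.88 -2.22] gap 29.3 grip 62.3
```

step_arm(
  rows=[
    [[0,10,0],0],
    [[0,16,0],0],
    [[0,18,0],0],
    [[0,20,0],0],
    [[0,22,0],0],
    [[0,24,0],0],
    [[0,26,0],0],
    [[0,28,0],0],
  ],
)

```text
time: 12.8
tool_pos: [521.2, 216.8, 36.5]
tcp_rot: [-180.0, 0.0, 82.5]
ft_force: [-1.8, 1.0, -3.5]
finger_gap: 29.2
grip_force: 62.3
```

Run:
```python
from h import *
go(613.4-78*.9914,205+78*.1305,36.7,82.5); print(r.sense()['wrist_torque'])
c=get_calibration('scene'); im=snapshot('scene'); cv2.imwrite('pics/s8.png',im)
m=cv2.moments(masks(im)[0]['green'][165:205,380:440].astype(np.uint8),True); print(m['m00'],pt(c,(m['m10']/m['m00']+380,m['m01']/m['m00']+165),25))
ct=get_calibration('top'); im=snapshot('top'); strips(im,ct); go(443.5,40.5,46,77)
```

```text
shift [ 0.3 15.  -0.2] turn 0.0 | at [521.2 216.8  36.5] rot [-1.7997e+02  1.0000e-02  8.2530e+01] t 12.8 F [-1.79  1.02 -3.54] gap 29.2 grip 62.3
[0.01432455 0.33632784 0.00867934]
62.0 [[629.40305795 246.26002005]]
red band [572.3 -25.5] rect [568.5 -66.7 118.8  44.1  85. ]
yellow band [599.9 114.6] rect [603.9  72.5 118.5  44.4 -85.4]
blue band [ 597.7 -164.8] rect [ 594.4 -206.6  118.4   44.1   86.1]
green band [627.6 247. ] rect [619.8 194.7 136.4  44.3  82.9]
shift [-184.9  -54.4   -9.3] turn 5.5 | at [521.5 216.7  36.7] rot [179.99   0.    82.52] t 12.9 F [ 0.06  0.03 -2.91] gap 29.0 grip 62.3
```

Green moved too, so it is sound. Result: red bowed, the others sound. Returning the feeler to its outline.

step_arm(
  rows=[
    [[0,-40,0],0],
    [[0,-70,-9],0],
    [[-47,-66,-9],5.5],
    [[-94,-62,-9],5.5],
    [[-141,-58,-9],5.5],
    [[-185,-54.4,-9],5.5],
    [[-185,-54.4,-9],5.5],
    [[-185,-54.4,-9],5.5],
    [[-185,-54.4,-9],5.5],
    [[-185,-54.4,-9],5.5],
  ],
)

```text
time: 13.9
tool_pos: [443.5, 41.5, 45.9]
tcp_rot: [180.0, -0.0, 77.1]
ft_force: [0.4, -0.3, -2.3]
finger_gap: 28.9
grip_force: 62.4
```

Run:
```python
from h import *
c=get_calibration('wrist');go(443.5,40.5,35.2,77); cv2.imwrite('pics/w9.png',snapshot('wrist'))
```

```text
shift [-0.9  0.2 10.7] turn 0.1 | at [443.5  41.5  45.9] rot [ 1.7998e+02 -2.0000e-02  7.7110e+01] t 13.9 F [ 0.38 -0.26 -2.35] gap 28.9 grip 62.4
```

View pics/w9.png

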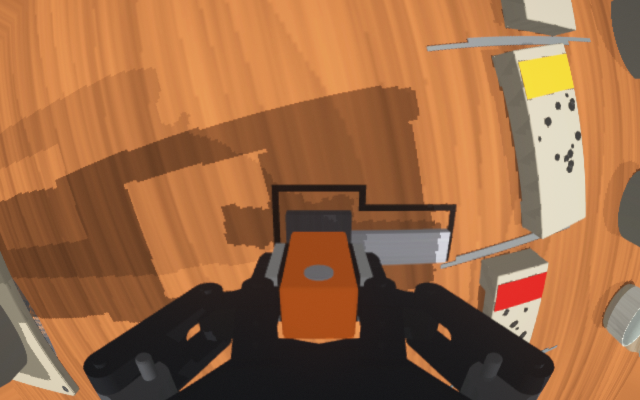

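Run:
```python
from h import *
c=get_calibration('wrist')
a=np.radians(-13); u=np.array([np.cos(a),np.sin(a)]); v=np.array([-u[1],u[0]]); o=np.array([443.5,41.5])
f=lambda p,z:(lambda d:np.round([d@u,d@v],1))(pt(c,p,z,1)[0]-o)
print('outline blade edge',f((380,206),0),f((450,206),0),'tip corner',f((456,206),0),'tip line low',f((450,250),0),'foot front corner',f((365,186),0),'back',f((274,186),0))
print('blade +y edge',f((400,231),16.5),'-y edge',f((400,265),16.5),'tip bottom +y corner',f((447,230),16.5))
```

```text
outline blade edge [36.8 18. ] [83.3 18.1] tip corner [87.6 18.1] tip line low [ 88.  -12.8] foot front corner [27.  30.4] back [-26.9  30.2]
blade +y edge [46.   8.1] -y edge [ 48.3 -13.9] tip bottom +y corner [75.6  8.2]
```

Aligned in yaw, about 3 mm off sideways. Correcting, lowering and releasing.

step_arm(
  rows=[
    [[3,0,5],0],
    [[3,0,10],0],
    [[3,0,11],0],
    [[3,0,11],0],
    [[3,0,11],0],
    [[3,0,11],0],
  ],
)

```text
time: 14.55
tool_pos: [443.9, 43.4, 34.6]
tcp_rot: [-180.0, 0.0, 77.0]
ft_force: [0.8, -0.0, -1.6]
finger_gap: 29.0
grip_force: 62.5
```

step_arm(
  rows=[
    [[0,0,0],0],
    [[0,0,0],0],
    [[0,0,0],0],
    [[0,0,0],0],
    [[0,0,0],0],
    [[0,0,-30],0],
    [[0,0,-60],0],
    [[0,0,-90],0],
    [[0,0,-90],0],
  ],
  fingers=1,
)

```text
time: 15.45
tool_pos: [447.1, 43.3, 129.6]
tcp_rot: [179.6, -0.1, 77.0]
ft_force: [0.4, 0.5, 0.5]
finger_gap: 85.3
grip_force: 0.0
```

Run:
```python
from h import *
go(568.5,-66.8,90,85.1); im=snapshot('wrist'); cv2.imwrite('pics/w10.png',im)
```

```text
shift [-80.1 143.   39.6] turn -8.1 | at [447.1  43.3 129.6] rot [ 1.7955e+02 -9.0000e-02  7.7020e+01] t 15.45 F [0.43 0.52 0.52] gap 85.3 grip 0.0
```

step_arm(
  rows=[
    [[-40,71,0],-8.1],
    [[-80,143,0],-8.1],
    [[-80,143,39],-8.1],
    [[-80,143,39],-8.1],
    [[-80,143,39],-8.1],
    [[-80,143,39],-8.1],
    [[-80,143,39],-8.1],
  ],
)

```text
time: 16.2
tool_pos: [564.7, -66.0, 85.6]
tcp_rot: [-180.0, -0.0, 85.1]
ft_force: [0.1, -0.1, -0.4]
finger_gap: 85.1
grip_force: 0.0
```

Run:
```python
from h import *
c=get_calibration('wrist'); go(568.5,-66.8,11,85.2); cv2.imwrite('pics/w11.png',snapshot('wrist'))
im=snapshot('top'); cv2.imwrite('pics/t11.png',im)
ct=get_calibration('top'); M,h=masks(im); k=np.zeros(im.shape[:2],bool); k[220:282,280:325]=((h[...,1]<60)&(h[...,2]>120))[220:282,280:325]
if big(k): print('blade',rect(ct,big(k)[0],6))
```

```text
shift [-0.4  3.9 74.6] turn -0.1 | at [564.7 -66.   85.6] rot [-1.7996e+02 -2.0000e-02  8.5150e+01] t 16.2 F [ 0.14 -0.13 -0.37] gap 85.1 grip 0.0
blade [473.   -5.5 149.9  17.6 -11.2]
```

View pics/w11.png

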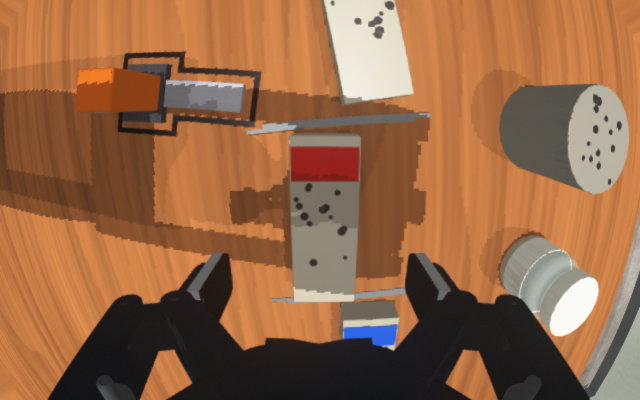

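The feeler sits inside its outline, around (200,95). The red strip runs from (325,135) to (325,300), centred between the fingers.

step_arm(
  rows=[
    [[0,4,40],0],
    [[0,4,65],0],
    [[0,4,74],0],
    [[0,4,74],0],
    [[0,4,74],0],
  ],
)

```text
time: 16.8
tool_pos: [570.2, -66.9, 13.3]
tcp_rot: [179.9, 0.0, 85.1]
ft_force: [0.3, 0.2, 0.7]
finger_gap: 85.1
grip_force: 0.0
```

step_arm(
  rows=[
    [[0,0,0],0],
    [[0,0,0],0],
    [[0,0,0],0],
    [[0,0,0],0],
    [[0,0,0],0],
    [[0,0,0],0],
  ],
  fingers=0,
  squeeze=60,
)

```text
time: 17.4
tool_pos: [570.3, -67.2, 13.1]
tcp_rot: [179.9, 0.0, 85.1]
ft_force: [-1.9, -0.4, 6.6]
finger_gap: 43.7
grip_force: 62.7
```

step_arm(
  rows=[
    [[0,0,-30],0],
    [[0,0,-70],0],
    [[0,0,-70],0],
    [[0,0,-70],0],
  ],
)

```text
time: 17.8
tool_pos: [570.1, -67.2, 82.9]
tcp_rot: [179.9, 0.0, 85.1]
ft_force: [-0.5, 0.6, -4.2]
finger_gap: 43.8
grip_force: 63.1
```

Run:
```python
from h import *
go(516.4,380.7,85,93)
```

```text
shift [441.7 -91.6  -2.1] turn -7.9 | at [570.1 -67.2  82.9] rot [1.7987e+02 2.0000e-02 8.5120e+01] t 17.8 F [-0.52  0.61 -4.2 ] gap 43.8 grip 63.1
```

step_arm(
  rows=[
    [[48,-10,0],0],
    [[97,-20,0],-7.9],
    [[442,-92,0],-7.9],
    [[442,-92,0],-7.9],
    [[442,-92,0],-7.9],
    [[442,-92,0],-7.9],
    [[442,-92,0],-7.9],
    [[442,-92,0],-7.9],
    [[442,-92,0],-7.9],
    [[442,-92,0],-7.9],
    [[442,-92,0],-7.9],
    [[442,-92,0],-7.9],
  ],
)

```text
time: 19.0
tool_pos: [514.3, 379.8, 79.8]
tcp_rot: [-179.8, 0.1, 93.0]
ft_force: [0.6, -0.6, -2.8]
finger_gap: 43.4
grip_force: 63.1
```

Run:
```python
from h import *
snapshot('scene'); im=snapshot('wrist'); cv2.imwrite('pics/w12.png',im); go(516.4,380.7,19.5,93)
```

```text
shift [ 1.2  1.3 61.2] turn -0.1 | at [515.1 379.4  80.7] rot [-1.7991e+02  7.0000e-02  9.2930e+01] t 19.1 F [ 0.03 -0.13 -3.5 ] gap 44.0 grip 63.1
```

View pics/w12.png

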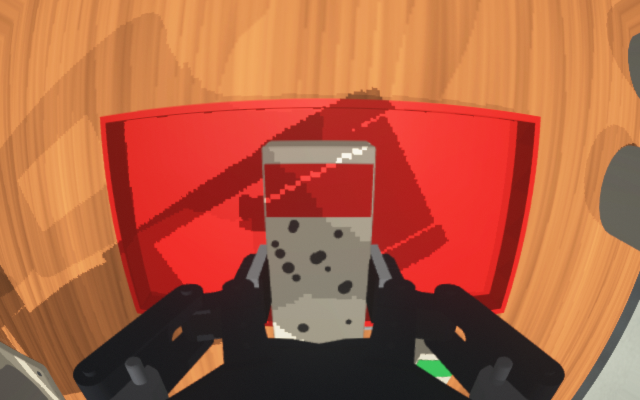

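The red strip is level in the fingers, over the middle of the tray. Lowering and releasing.

step_arm(
  rows=[
    [[1,1,30],0],
    [[1,1,52],0],
    [[1,1,61],0],
    [[1,1,61.5],0],
    [[1,1,61.5],0],
    [[1,1,61.5],0],
  ],
)

```text
time: 19.7
tool_pos: [517.0, 382.1, 21.2]
tcp_rot: [179.9, -0.0, 93.0]
ft_force: [0.7, 0.8, -3.5]
finger_gap: 43.9
grip_force: 63.4
```

step_arm(
  rows=[
    [[0,0,0],0],
    [[0,0,0],0],
    [[0,0,0],0],
    [[0,0,0],0],
    [[0,0,0],0],
    [[0,0,-40],0],
    [[0,0,-75],0],
    [[0,0,-75],0],
  ],
  fingers=1,
)

```text
time: 20.5
tool_pos: [519.7, 384.5, 102.2]
tcp_rot: [179.5, -0.3, 93.0]
ft_force: [1.3, 0.5, 0.3]
finger_gap: 85.3
grip_force: 0.0
```

Run:
```python
from h import *
c=get_calibration('wrist'); im=snapshot('wrist'); cv2.imwrite('pics/w13.png',im); M,_=masks(im)
k=M['pale'].copy(); k[:100]=0;
print([(rect(c,q,30,1),cv2.contourArea(q)) for q in big(k,9)[:2]])
ct=get_calibration('top'); im=snapshot('top'); cv2.imwrite('pics/t13.png',im); strips(im,ct)
# green without the shaded end face
m=M; MM,_=masks(im); k=np.zeros(im.shape[:2],bool); k[170:212,203:262]=(MM['pale']|MM['green'])[170:212,203:262]; k=cv2.morphologyEx(k.astype(np.uint8),cv2.MORPH_OPEN,np.ones((7,7)))
print('green',[rect(ct,q,25) for q in big(k,5)[:1]])
go(603.7,72.6,85,95.3)
```

```text
[(array([517.4, 359.2,  71.2,  43.7, -87. ]), 4848.0), (array([1091.7,   83. ,  663.7,  153.8,  -43.8]), 4181.0)]
red none
yellow band [599.9 114.6] rect [603.5  72.7 118.6  44.7 -84.3]
blue band [ 597.7 -164.8] rect [ 594.4 -206.7  118.6   44.1   86.1]
green band [627.6 247. ] rect [619.8 194.7 136.4  44.3  82.9]
green [array([620.7, 202.3, 111.5,  44. ,  83.1])]
shift [-314.4   70.    11.9] turn -2.3 | at [517.2 382.9  96.9] rot [ 1.7984e+02 -9.0000e-02  9.3030e+01] t 20.6 F [ 0.2  -0.83 -0.17] gap 85.4 grip 0.0
```

step_arm(
  rows=[
    [[-314,70,12],-2.4],
    [[-314,70,12],-2.4],
    [[-314,70,12],-2.4],
    [[-314,70,12],-2.4],
    [[-314,70,12],-2.4],
    [[-314,70,12],-2.4],
    [[-314,70,12],-2.4],
    [[-314,70,12],-2.4],
    [[-314,70,12],-2.4],
    [[-314,70,12],-2.4],
  ],
)

```text
time: 21.6
tool_pos: [601.7, 73.5, 82.3]
tcp_rot: [-179.9, -0.0, 95.5]
ft_force: [0.1, 1.1, -1.0]
finger_gap: 85.8
grip_force: 0.0
```

Run:
```python
from h import *
c=get_calibration('wrist'); im=snapshot('wrist'); cv2.imwrite('pics/w14.png',im); go(603.7,72.6,13,95.5)
M,_=masks(im); k=(M['pale']|M['yellow']); k[:, :240]=0; k[:,400:]=0
print([(rect(c,q,25,1),cv2.contourArea(q),cv2.boundingRect(q)) for q in big(k,9)[:2]])
m=cv2.moments(M['yellow'][100:330,240:400].astype(np.uint8),True); print(pt(c,(m['m10']/m['m00']+240,m['m01']/m['m00']+100),25,1))
```

```text
shift [-1.3  1.7 69.6] turn 0.0 | at [601.9  73.8  82.6] rot [-1.7993e+02 -2.0000e-02  9.5510e+01] t 21.65 F [0.21 0.39 0.29] gap 85.7 grip 0.0
[(array([618.2, 187.5,  80.8,  44.6,  83. ]), 7867.0, (315, 0, 85, 122)), (array([597.9, 119.1,  43.3,  26.9,   9.1]), 1259.0, (284, 137, 72, 45))]
[[597.62640547 119.88257309]]
```

step_arm(
  rows=[
    [[-1,2,40],0],
    [[-1,2,62],0],
    [[-1,2,69.5],0],
    [[-1,2,69.5],0],
    [[-1,2,69.5],0],
  ],
)

```text
time: 22.15
tool_pos: [605.5, 72.2, 15.0]
tcp_rot: [179.9, 0.0, 95.5]
ft_force: [0.4, -0.4, 0.7]
finger_gap: 85.4
grip_force: 0.0
```

step_arm(
  rows=[
    [[0,0,0],0],
    [[0,0,0],0],
    [[0,0,0],0],
    [[0,0,0],0],
    [[0,0,0],0],
    [[0,0,0],0],
  ],
  fingers=0,
)

```text
time: 22.75
tool_pos: [605.7, 71.6, 15.1]
tcp_rot: [179.9, 0.0, 95.4]
ft_force: [-0.8, 0.8, 5.7]
finger_gap: 44.0
grip_force: 63.3
```

step_arm(
  rows=[
    [[0,0,-45],0],
    [[0,0,-90],0],
    [[0,0,-115],0],
    [[0,0,-115],0],
    [[0,0,-115],0],
    [[0,0,-115],0],
  ],
)

```text
time: 23.35
tool_pos: [603.0, 71.5, 126.0]
tcp_rot: [-179.8, -0.0, 95.4]
ft_force: [-0.4, -0.3, -3.1]
finger_gap: 43.6
grip_force: 63.3
```

Run:
```python
from h import *
go(590,-382.4,128,88.5)
```

```text
shift [-450.6  -55.7   -2. ] turn 6.9 | at [603.   71.5 126. ] rot [-1.7975e+02 -2.0000e-02  9.5410e+01] t 23.35 F [-0.37 -0.33 -3.07] gap 43.6 grip 63.3
```

step_arm(
  rows=[
    [[-450,-56,-2],6.9],
    [[-450,-56,-2],6.9],
    [[-450,-56,-2],6.9],
    [[-450,-56,-2],6.9],
    [[-450,-56,-2],6.9],
    [[-450,-56,-2],6.9],
    [[-450,-56,-2],6.9],
    [[-450,-56,-2],6.9],
    [[-450,-56,-2],6.9],
    [[-450,-56,-2],6.9],
    [[-450,-56,-2],6.9],
    [[-450,-56,-2],6.9],
  ],
)

```text
time: 24.55
tool_pos: [590.7, -380.2, 128.4]
tcp_rot: [-179.8, -0.2, 88.5]
ft_force: [0.6, 0.2, -1.9]
finger_gap: 43.8
grip_force: 63.2
```

Run:
```python
from h import *
snapshot('scene'); c=get_calibration('wrist'); go(590,-382.4,86,88.5); im=snapshot('wrist'); cv2.imwrite('pics/w15.png',im); go(590,-382.4,86,88.5)
```

```text
shift [-2.5 -1.  43. ] turn 0.1 | at [ 591.1 -379.9  129. ] rot [-1.7988e+02 -1.2000e-01  8.8580e+01] t 24.6 F [ 0.71  0.59 -2.53] gap 43.6 grip 63.2
shift [-2.7 -1.4 43.6] turn 0.1 | at [ 591.5 -379.8  129.6] rot [-1.7991e+02 -8.0000e-02  8.8610e+01] t 24.65 F [ 0.7   0.04 -2.74] gap 43.7 grip 63.2
```

View pics/w15.png

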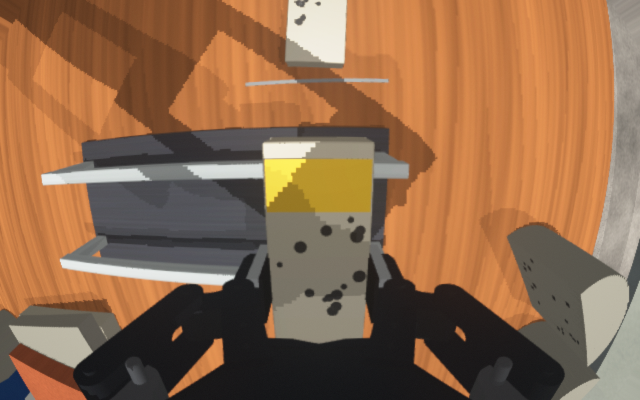

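Run:
```python
from h import *
c=get_calibration('wrist')
print('rail1',pt(c,[(60,180),(200,172),(395,171)],70,1).round(1).tolist(),'rail2',pt(c,[(80,265),(150,270),(220,277)],70,1).round(1).tolist())
print('strip end',pt(c,[(264,143),(373,143)],139,1).round(1).tolist())
go(590,-382.4,86,88.5)
```

```text
rail1 [[377.2, -339.0], [513.8, -340.7], [640.8, -343.6]] rail2 [[377.1, -416.5], [457.9, -415.5], [517.8, -418.7]]
strip end [[570.8, -318.4], [614.2, -319.4]]
shift [-2.7 -1.4 43.6] turn 0.1 | at [ 591.5 -379.8  129.6] rot [-1.7991e+02 -8.0000e-02  8.8610e+01] t 24.65 F [ 0.7   0.04 -2.74] gap 43.7 grip 63.2
```

step_arm(
  rows=[
    [[-2.5,-1,25],0],
    [[-2.5,-1,40],0],
    [[-2.5,-1,44],0],
    [[-2.5,-1,44],0],
    [[-2.5,-1,44],0],
    [[-2.5,-1,44],0],
  ],
)

```text
time: 25.25
tool_pos: [590.6, -383.9, 87.0]
tcp_rot: [180.0, 0.0, 88.5]
ft_force: [-0.3, -0.5, -3.2]
finger_gap: 43.7
grip_force: 63.2
```

Run:
```python
from h import *
snapshot('scene'); go(590,-382.4,86,88.5)
```

```text
shift [ 1.6 -0.6  1. ] turn 0.0 | at [ 590.6 -384.    87. ] rot [1.7999e+02 1.0000e-02 8.8530e+01] t 25.3 F [-0.32  0.13 -3.09] gap 43.6 grip 63.2
```

step_arm(
  rows=[
    [[1.5,0,1],0],
    [[1.5,0,1.5],0],
    [[1.5,0,2],0],
    [[1.5,0,2],0],
    [[1.5,0,2],0],
  ],
)

```text
time: 25.8
tool_pos: [590.6, -382.7, 85.2]
tcp_rot: [180.0, 0.0, 88.5]
ft_force: [-0.9, 1.7, 0.3]
finger_gap: 43.5
grip_force: 63.5
```

step_arm(
  rows=[
    [[0,0,0],0],
    [[0,0,0],0],
    [[0,0,0],0],
    [[0,0,0],0],
    [[0,0,0],0],
    [[0,0,-40],0],
    [[0,0,-60],0],
    [[0,0,-60],0],
  ],
  fingers=1,
)

```text
time: 26.6
tool_pos: [592.7, -384.3, 150.1]
tcp_rot: [179.6, 0.3, 88.5]
ft_force: [0.2, -1.2, 0.5]
finger_gap: 85.6
grip_force: 0.0
```

Run:
```python
from h import *
go(594.4,-206.6,85,86.1); im=snapshot('wrist'); cv2.imwrite('pics/w16.png',im)
```

```text
shift [177.7  -2.9  65.1] turn 2.4 | at [ 592.7 -384.3  150.1] rot [179.64   0.26  88.52] t 26.6 F [ 0.21 -1.18  0.5 ] gap 85.6 grip 0.0
```

Now to blue.

step_arm(
  rows=[
    [[45,0,0],2.4],
    [[95,0,0],2.4],
    [[140,-2,20],2.4],
    [[178,-3,45],2.4],
    [[178,-3,65],2.4],
    [[178,-3,65],2.4],
    [[178,-3,65],2.4],
    [[178,-3,65],2.4],
  ],
)

```text
time: 27.45
tool_pos: [592.7, -205.9, 80.9]
tcp_rot: [179.9, 0.0, 86.1]
ft_force: [-0.4, 0.2, -0.1]
finger_gap: 85.3
grip_force: 0.0
```

Run:
```python
from h import *
im=snapshot('wrist'); cv2.imwrite('pics/w17.png',im); go(594.4,-206.6,14,86.1); go(594.4,-206.6,14,86.1)
c=get_calibration('scene'); s=snapshot('scene'); cv2.imwrite('pics/s17.png',s)
M,_=masks(s); m=cv2.moments(M['yellow'][120:280,100:250].astype(np.uint8),True); print('yellow band on rack',pt(c,(m['m10']/m['m00']+100,m['m01']/m['m00']+120),95),m['m00'])
```

```text
shift [-0.4  1.5 67.3] turn -0.1 | at [ 592.9 -206.    81.3] rot [1.7988e+02 5.0000e-02 8.6050e+01] t 27.5 F [0.1  0.3  0.51] gap 85.7 grip 0.0
shift [-0.4  1.5 67.3] turn -0.1 | at [ 592.9 -206.    81.3] rot [1.7988e+02 5.0000e-02 8.6050e+01] t 27.5 F [0.1  0.3  0.51] gap 85.7 grip 0.0
yellow band on rack [[ 595.39358073 -339.4502068 ]] 115.0
```

step_arm(
  rows=[
    [[-0.5,1,40],0],
    [[-0.5,1,60],0],
    [[-0.5,1,67],0],
    [[-0.5,1,67],0],
    [[-0.5,1,67],0],
  ],
)

```text
time: 28.05
tool_pos: [594.1, -206.0, 14.4]
tcp_rot: [179.9, 0.0, 86.1]
ft_force: [-0.2, -0.4, 0.6]
finger_gap: 85.3
grip_force: 0.0
```

step_arm(
  rows=[
    [[0,0,0],0],
    [[0,0,0],0],
    [[0,0,0],0],
    [[0,0,0],0],
    [[0,0,0],0],
    [[0,0,0],0],
  ],
  fingers=0,
)

```text
time: 28.65
tool_pos: [594.0, -205.6, 14.2]
tcp_rot: [179.9, 0.0, 86.1]
ft_force: [-1.0, 0.1, 6.4]
finger_gap: 43.7
grip_force: 62.8
```

step_arm(
  rows=[
    [[0,0,-45],0],
    [[0,0,-90],0],
    [[0,0,-115],0],
    [[0,0,-115],0],
    [[0,0,-115],0],
    [[0,0,-115],0],
  ],
)

```text
time: 29.25
tool_pos: [591.5, -204.5, 125.1]
tcp_rot: [-179.8, -0.1, 86.1]
ft_force: [-0.8, -0.1, -3.0]
finger_gap: 43.7
grip_force: 63.0
```

Run:
```python
from h import *
go(500,-380,129,88.5)
```

```text
shift [-181.2  -79.4   -3.9] turn -2.4 | at [ 591.5 -204.5  125.1] rot [-1.7978e+02 -8.0000e-02  8.6120e+01] t 29.25 F [-0.79 -0.08 -2.97] gap 43.7 grip 63.0
```

step_arm(
  rows=[
    [[0,-48,-4],-2.4],
    [[-20,-81,-4],-2.4],
    [[-65,-81,-4],-2.4],
    [[-110,-81,-4],-2.4],
    [[-155,-81,-4],-2.4],
    [[-181,-81,-4],-2.4],
    [[-181,-81,-4],-2.4],
    [[-181,-81,-4],-2.4],
    [[-181,-81,-4],-2.4],
    [[-181,-81,-4],-2.4],
  ],
)

```text
time: 30.25
tool_pos: [500.0, -378.8, 131.0]
tcp_rot: [-179.9, -0.1, 88.6]
ft_force: [-1.0, 1.1, -2.2]
finger_gap: 43.7
grip_force: 63.1
```

Run:
```python
from h import *
snapshot('scene'); c=get_calibration('wrist'); im=snapshot('wrist'); cv2.imwrite('pics/w18.png',im); go(498,-380,86,88.5)
M,_=masks(im); k=(M['blue']); print([cv2.boundingRect(q) for q in big(k)[:2]])
```

```text
shift [-0.8 -2.2 45.6] turn 0.1 | at [ 500.2 -379.2  131.6] rot [-1.7999e+02 -2.0000e-02  8.8600e+01] t 30.35 F [-0.13 -0.13 -2.77] gap 43.9 grip 63.1
[(265, 167, 107, 52), (33, 383, 21, 17)]
```

View pics/w18.png

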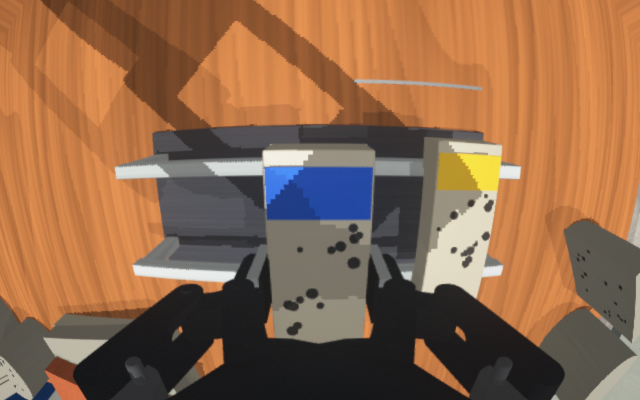

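The yellow strip lies across both rails (430–500, 140–300), and blue is clear of it. Lowering blue.

step_arm(
  rows=[
    [[1,-2,25],0],
    [[1,-2,38],0],
    [[1,-2,44],0],
    [[1,-2,46],0],
    [[1,-2,47],0],
    [[1,-2,47],0],
    [[1,-2,47],0],
    [[1,-2,47],0],
  ],
)

```text
time: 31.15
tool_pos: [498.3, -379.6, 85.5]
tcp_rot: [180.0, 0.0, 88.5]
ft_force: [-0.7, 0.1, -2.4]
finger_gap: 43.8
grip_force: 63.1
```

Run:
```python
from h import *
snapshot('scene'); go(498,-380,84.5,88.5)
```

```text
shift [-0.5 -0.2  0.9] turn 0.0 | at [ 498.2 -379.5   85.4] rot [1.7996e+02 3.0000e-02 8.8510e+01] t 31.2 F [-0.1   0.22 -2.96] gap 43.8 grip 63.1
```

step_arm(
  rows=[
    [[0,0,1],0],
    [[0,0,1.3],0],
    [[0,0,1.3],0],
  ],
)

```text
time: 31.5
tool_pos: [498.2, -379.6, 84.2]
tcp_rot: [180.0, 0.0, 88.5]
ft_force: [-0.8, 1.7, 3.3]
finger_gap: 43.8
grip_force: 63.8
```

step_arm(
  rows=[
    [[0,0,0],0],
    [[0,0,0],0],
    [[0,0,0],0],
    [[0,0,0],0],
    [[0,0,0],0],
    [[0,0,-40],0],
    [[0,0,-60],0],
    [[0,0,-60],0],
    [[0,0,-60],0],
  ],
  fingers=0.75,
)

```text
time: 32.4
tool_pos: [498.3, -379.5, 144.0]
tcp_rot: [179.9, 0.0, 88.5]
ft_force: [-0.2, 0.5, -0.3]
finger_gap: 63.6
grip_force: 0.0
```

Run:
```python
from h import *
snapshot('scene'); go(620.7,203.5,120,83); ct=get_calibration('top'); im=snapshot('top'); cv2.imwrite('pics/t19.png',im); strips(im,ct)
```

```text
shift [585.5 107.9  22.7] turn 5.5 | at [ 497.7 -379.   142.7] rot [-1.7996e+02 -3.0000e-02  8.8520e+01] t 32.45 F [-0.38 -0.12 -0.9 ] gap 64.1 grip 0.0
red none
yellow none
blue none
green band [627.7 247.1] rect [621.1 204.5 116.7  44.3  82.9]
```

step_arm(
  rows=[
    [[586,108,10],5.6],
    [[586,108,10],5.6],
    [[586,108,10],5.6],
    [[586,108,10],5.6],
    [[586,108,10],5.6],
    [[586,108,10],5.6],
    [[586,108,10],5.6],
    [[586,108,10],5.6],
    [[586,108,10],5.6],
    [[586,108,10],5.6],
    [[586,108,10],5.6],
    [[586,108,10],5.6],
  ],
  fingers=1,
)

```text
time: 33.7
tool_pos: [620.1, 206.0, 131.6]
tcp_rot: [-179.9, 0.0, 82.9]
ft_force: [1.8, -0.1, -0.8]
finger_gap: 85.3
grip_force: 0.0
```

step_arm(
  rows=[
    [[0,0,30],0],
    [[0,0,50],0],
    [[0,0,50],0],
    [[0,0,50],0],
  ],
)

```text
time: 34.1
tool_pos: [620.0, 203.4, 82.1]
tcp_rot: [-179.8, 0.1, 82.9]
ft_force: [0.1, -1.0, 0.5]
finger_gap: 85.8
grip_force: 0.0
```

Run:
```python
from h import *
c=get_calibration('scene'); s=snapshot('scene'); cv2.imwrite('pics/s20.png',s); go(621,204.5,14,82.9)
w=snapshot('wrist'); cv2.imwrite('pics/w20.png',w); cw=get_calibration('wrist')
M,_=masks(w); m=cv2.moments(M['green'][80:330,230:410].astype(np.uint8),True); print('green band',pt(cw,(m['m10']/m['m00']+230,m['m01']/m['m00']+80),25,1))
ct=get_calibration('top'); im=snapshot('top'); cv2.imwrite('pics/t20.png',im); M,h=masks(im)
for n in('yellow','blue'):
    m=cv2.moments(M[n][150:320,450:530].astype(np.uint8),True); print(n,pt(ct,(m['m10']/m['m00']+450,m['m01']/m['m00']+150),95))
```

```text
shift [ 1.  -0.2 69.7] turn -0.0 | at [621.1 203.4  83.7] rot [-1.7998e+02  1.0000e-02  8.2900e+01] t 34.15 F [0.22 0.98 0.01] gap 85.8 grip 0.0
green band [[627.44557586 246.86705827]]
yellow [[ 591.47481407 -339.06124551]]
blue [[ 499.44603817 -338.62987269]]
```

Yellow and blue are well placed. Picking up green.

step_arm(
  rows=[
    [[1,0,40],0],
    [[1,0,61],0],
    [[1,0,69],0],
    [[1,0,69],0],
    [[1,0,69],0],
  ],
)

```text
time: 34.75
tool_pos: [622.5, 204.9, 16.4]
tcp_rot: [179.9, -0.1, 82.9]
ft_force: [0.3, -1.2, 1.0]
finger_gap: 85.3
grip_force: 0.0
```

step_arm(
  rows=[
    [[0,0,0],0],
    [[0,0,0],0],
    [[0,0,0],0],
    [[0,0,0],0],
    [[0,0,0],0],
    [[0,0,0],0],
  ],
  fingers=0,
)

```text
time: 35.35
tool_pos: [622.2, 204.9, 15.9]
tcp_rot: [179.9, -0.0, 82.9]
ft_force: [-0.8, -0.4, 5.6]
finger_gap: 43.5
grip_force: 63.6
```

step_arm(
  rows=[
    [[0,0,-45],0],
    [[0,0,-90],0],
    [[0,0,-130],0],
    [[0,0,-130],0],
    [[0,0,-130],0],
    [[0,0,-130],0],
  ],
)

```text
time: 35.95
tool_pos: [619.6, 204.4, 141.9]
tcp_rot: [-179.8, 0.1, 82.9]
ft_force: [1.0, -0.2, -4.3]
finger_gap: 43.2
grip_force: 63.6
```

Run:
```python
from h import *
go(430,-200,143,88.5); go(406,-378,143,88.5)
```

```text
shift [-424.7 -138.3   -1.1] turn -5.6 | at [619.6 204.4 141.9] rot [-1.7978e+02  8.0000e-02  8.2920e+01] t 35.95 F [ 1.02 -0.21 -4.31] gap 43.2 grip 63.6
shift [-604.3 -140.2   -1.1] turn -5.6 | at [619.6 204.4 141.9] rot [-1.7978e+02  8.0000e-02  8.2920e+01] t 35.95 F [ 1.02 -0.21 -4.31] gap 43.2 grip 63.6
```

step_arm(
  rows=[
    [[-425,-138,-1],-5.6],
    [[-425,-138,-1],-5.6],
    [[-425,-138,-1],-5.6],
    [[-425,-138,-1],-5.6],
    [[-425,-138,-1],-5.6],
    [[-425,-138,-1],-5.6],
    [[-425,-138,-1],-5.6],
    [[-425,-138,-1],-5.6],
    [[-425,-138,-1],-5.6],
    [[-425,-138,-1],-5.6],
    [[-425,-138,-1],-5.6],
  ],
)

```text
time: 37.05
tool_pos: [430.1, -200.2, 143.4]
tcp_rot: [-179.8, -0.1, 88.3]
ft_force: [0.1, 0.9, -2.8]
finger_gap: 43.2
grip_force: 63.5
```

step_arm(
  rows=[
    [[-45,-23,0],0],
    [[-90,-23,0],0],
    [[-135,-23,0],0],
    [[-179,-23,0],0],
    [[-179,-23,10],0],
    [[-179,-23,10],0],
    [[-179,-23,10],0],
    [[-179,-23,10],0],
  ],
)

```text
time: 37.85
tool_pos: [404.8, -376.7, 135.2]
tcp_rot: [-180.0, -0.1, 88.6]
ft_force: [0.6, -0.0, -3.1]
finger_gap: 43.6
grip_force: 63.5
```

Run:
```python
from h import *
snapshot('scene'); w=snapshot('wrist'); cv2.imwrite('pics/w21.png',w); go(406,-377.5,88,88.5)
print([cv2.boundingRect(q) for q in big(masks(w)[0]['green'])[:2]])
```

```text
shift [-0.1  1.1 47.8] turn 0.1 | at [ 404.9 -377.3  135.8] rot [1.7998e+02 1.0000e-02 8.8620e+01] t 37.95 F [ 0.34 -0.05 -2.66] gap 43.4 grip 63.5
[(288, 162, 84, 50), (288, 210, 1, 1)]
```

View pics/w21.png

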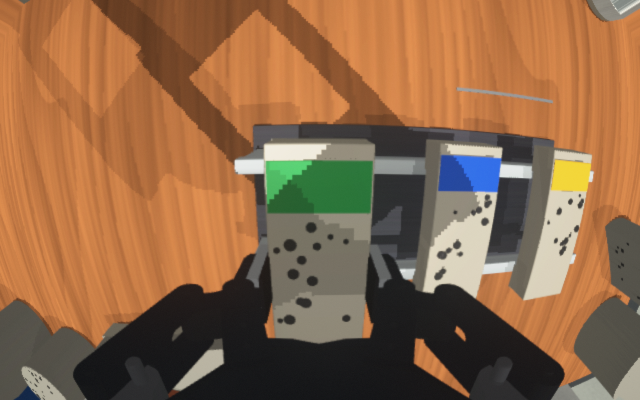

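Green is level over the rails, with blue and yellow clear to the right. Lowering.

step_arm(
  rows=[
    [[-1,1,30],0],
    [[-1,1,42],0],
    [[-1,1,47],0],
    [[-1,1,48],0],
    [[-1,1,49],0],
    [[-1,1,49],0],
    [[-1,1,49],0],
    [[-1,1,49],0],
  ],
)

```text
time: 38.75
tool_pos: [405.5, -379.7, 87.1]
tcp_rot: [180.0, 0.0, 88.5]
ft_force: [0.3, 0.0, -2.9]
finger_gap: 43.7
grip_force: 63.4
```

Run:
```python
from h import *
snapshot('scene'); go(406,-377.5,85.5,88.5)
```

```text
shift [2.2 0.5 1.5] turn 0.0 | at [ 405.4 -379.7   87. ] rot [1.7997e+02 3.0000e-02 8.8520e+01] t 38.8 F [ 0.22  0.85 -3.52] gap 43.9 grip 63.4
```

step_arm(
  rows=[
    [[1.5,0,1],0],
    [[1.5,0,1.7],0],
    [[1.5,0,1.7],0],
    [[1.5,0,1.7],0],
  ],
)

```text
time: 39.2
tool_pos: [405.5, -378.2, 85.8]
tcp_rot: [180.0, 0.0, 88.5]
ft_force: [-3.9, 1.8, 5.4]
finger_gap: 43.7
grip_force: 64.6
```

step_arm(
  rows=[
    [[0,0,0],0],
    [[0,0,0],0],
    [[0,0,0],0],
    [[0,0,0],0],
    [[0,0,0],0],
    [[0,0,-40],0],
    [[0,0,-80],0],
    [[45,0,-110],0],
    [[90,0,-110],0],
    [[135,0,-110],0],
    [[180,0,-110],0],
    [[180,0,-110],0],
  ],
  fingers=0.75,
)

```text
time: 40.4
tool_pos: [410.0, -193.6, 194.8]
tcp_rot: [180.0, -0.1, 88.7]
ft_force: [-0.1, -1.3, 0.2]
finger_gap: 64.0
grip_force: 0.0
```

Run:
```python
from h import *
go(400,100,200,88.5)
ct=get_calibration('top'); im=snapshot('top'); cv2.imwrite('pics/t22.png',im); M,h=masks(im)
for n in('yellow','blue','green'):
    m=cv2.moments(M[n][150:320,440:530].astype(np.uint8),True); print(n,pt(ct,(m['m10']/m['m00']+440,m['m01']/m['m00']+150),95))
k=np.zeros(im.shape[:2],bool); k[220:282,280:325]=((h[...,1]<60)&(h[...,2]>120))[220:282,280:325]
if big(k): print('blade',rect(ct,big(k)[0],6))
k=np.zeros(im.shape[:2],bool); k[220:250,125:197]=M['pale'][220:250,125:197]; print('red strip pale',rect(ct,big(k,7)[0],30))
cv2.imwrite('pics/c22.png',cv2.resize(im[150:330,100:540],(792,324),interpolation=cv2.INTER_CUBIC))
```

```text
shift [293.3 -16.4  -5.2] turn 0.2 | at [ 410.  -193.6  194.8] rot [ 1.7998e+02 -1.0000e-01  8.8750e+01] t 40.4 F [-0.06 -1.29  0.21] gap 64.0 grip 0.0
yellow [[ 591.36312231 -339.04153912]]
blue [[ 499.32721009 -338.64355744]]
green [[ 417.02192776 -334.73020611]]
blade [453.4  51.   61.7  20.  -11.1]
red strip pale [517.7 366.8  88.5  43.6 -86.9]
```

View pics/c22.png

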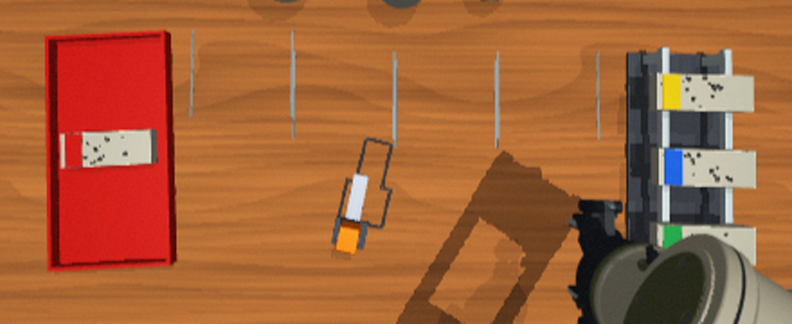

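Red is flat in the tray and yellow and blue are on the rack. The feeler has been knocked aside, to about (350,210) in the crop, against an outline near (370,180). Fetching it.

step_arm(
  rows=[
    [[250,-8,0],5],
    [[250,-8,0],9.8],
    [[250,-8,0],9.8],
    [[250,-8,0],9.8],
    [[250,-8,0],9.8],
    [[250,-8,0],9.8],
    [[250,-8,50],9.8],
    [[250,-8,85],9.8],
    [[250,-8,85],9.8],
    [[250,-8,85],9.8],
  ],
  fingers=1,
)

```text
time: 41.45
tool_pos: [408.4, 51.2, 110.1]
tcp_rot: [-179.9, 0.0, 78.6]
ft_force: [-0.6, 0.3, 0.6]
finger_gap: 85.5
grip_force: 0.0
```

Run:
```python
from h import *
snapshot('scene'); c=get_calibration('wrist'); w=snapshot('wrist'); cv2.imwrite('pics/w23.png',w)
h=cv2.cvtColor(w,cv2.COLOR_BGR2HSV); k=np.zeros(w.shape[:2],bool); k[150:250,330:440]=((h[...,1]<90)&(h[...,2]>90))[150:250,330:440]
for q in big(k)[:2]: print('blade',rect(c,q,6,1),cv2.boundingRect(q))
ct=get_calibration('top'); im=snapshot('top'); M,_=masks(im)
m=cv2.moments(M['green'][150:320,440:530].astype(np.uint8),True); print('green',pt(ct,(m['m10']/m['m00']+440,m['m01']/m['m00']+150),95))
for n in ('pale',):
    k=np.zeros(im.shape[:2],bool); k[265:310,455:530]=(M['pale']|M['green'])[265:310,455:530]; k=cv2.morphologyEx(k.astype(np.uint8),cv2.MORPH_OPEN,np.ones((9,9))); print([rect(ct,q,95) for q in big(k,7)[:1]])
go(406.3,60.2,34,79)
```

```text
blade [452.6  51.6  59.9  21.1 -11.4] (334, 183, 74, 26)
green [[ 406.76506761 -335.84644138]]
[array([ 406.1, -380.8,  109.3,   42.7,   87.9])]
shift [ 7.7 -5.7 78.3] turn -0.3 | at [410.3  51.6 112.3] rot [ 1.7978e+02 -4.0000e-02  7.8660e+01] t 41.6 F [ 0.35 -0.84  0.69] gap 85.8 grip 0.0
```

View pics/w23.png

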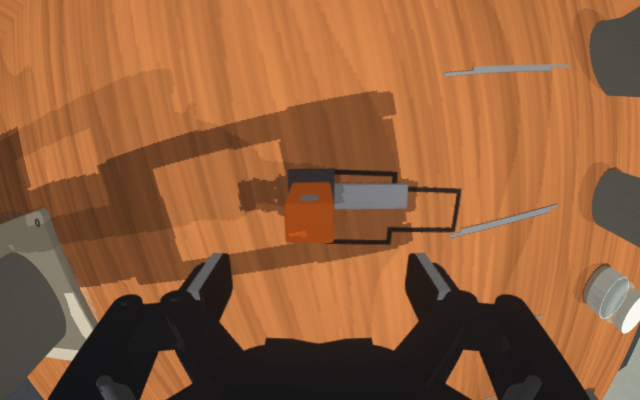

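The feeler is now at (310,205)–(407,195), displaced backwards from its outline. All three strips on the rack are well placed. Grasping the feeler.

step_arm(
  rows=[
    [[8,-6,10],0],
    [[8,-6,50],0],
    [[8,-6,78],0],
    [[8,-6,78],0],
    [[8,-6,78],0],
    [[8,-6,78],0],
  ],
)

```text
time: 42.2
tool_pos: [405.6, 61.4, 33.7]
tcp_rot: [179.8, -0.0, 78.7]
ft_force: [0.2, 0.6, -0.6]
finger_gap: 85.3
grip_force: 0.0
```

step_arm(
  rows=[
    [[0,0,0],0],
    [[0,0,0],0],
    [[0,0,0],0],
    [[0,0,0],0],
    [[0,0,0],0],
    [[0,0,0],0],
    [[0,0,0],0],
    [[0,0,-6],0],
    [[0,0,-10],0],
    [[0,0,-10],0],
    [[0,0,-10],0],
  ],
  fingers=0,
)

```text
time: 43.3
tool_pos: [404.0, 61.2, 41.8]
tcp_rot: [-180.0, 0.0, 78.7]
ft_force: [0.1, 0.5, -2.5]
finger_gap: 29.5
grip_force: 59.4
```

Run:
```python
from h import *
snapshot('scene'); go(443.5,41,45,77)
```

```text
shift [-12.   42.8  -3.4] turn 1.7 | at [403.8  61.2  41.6] rot [-179.98    0.     78.72] t 43.35 F [ 0.42  1.25 -3.29] gap 29.4 grip 59.4
```

step_arm(
  rows=[
    [[-6,21,0],1.7],
    [[-12,43,0],1.7],
    [[-12,43,0],1.7],
    [[-12,43,0],1.7],
    [[-12,43,5],1.7],
    [[-12,43,8],1.7],
    [[-12,43,9],1.7],
    [[-12,43,9],1.7],
    [[-12,43,9],1.7],
  ],
)

```text
time: 44.25
tool_pos: [443.7, 41.1, 32.7]
tcp_rot: [180.0, 0.0, 77.0]
ft_force: [0.0, -0.3, -1.5]
finger_gap: 29.0
grip_force: 60.4
```

step_arm(
  rows=[
    [[0,0,0],0],
    [[0,0,0],0],
    [[0,0,0],0],
    [[0,0,0],0],
    [[0,0,0],0],
    [[0,0,0],0],
    [[0,0,-40],0],
    [[0,0,-80],0],
    [[-30,0,-120],0],
    [[-75,0,-130],0],
    [[-120,0,-130],0],
    [[-120,0,-130],0],
  ],
  fingers=1,
)

```text
time: 45.45
tool_pos: [416.4, -80.4, 163.8]
tcp_rot: [179.9, 0.1, 76.7]
ft_force: [-0.9, 0.2, 0.2]
finger_gap: 85.5
grip_force: 0.0
```

Run:
```python
from h import *
w=snapshot('wrist'); cv2.imwrite('pics/w24.png',w)
ct=get_calibration('top'); im=snapshot('top'); cv2.imwrite('pics/t24.png',im); M,h=masks(im)
k=np.zeros(im.shape[:2],bool); k[220:282,280:325]=((h[...,1]<60)&(h[...,2]>120))[220:282,280:325]
if big(k): print('blade',rect(ct,big(k)[0],6))
for n in('yellow','blue','green'):
    m=cv2.moments(M[n][150:320,440:530].astype(np.uint8),True); print(n,pt(ct,(m['m10']/m['m00']+440,m['m01']/m['m00']+150),95))
cv2.imwrite('pics/c24.png',cv2.resize(im[150:330,100:540],(792,324),interpolation=cv2.INTER_CUBIC)); go(400,0,200,80)
```

```text
blade [491.   29.2  60.9  20.  -13.7]
yellow [[ 591.36312231 -339.04153912]]
blue [[ 499.44603817 -338.62987269]]
green [[ 406.76506761 -335.84644138]]
shift [ 70.8 -33.8 -37.2] turn -3.2 | at [416.8 -76.7 162.8] rot [ 1.7999e+02 -2.0000e-02  7.6840e+01] t 45.55 F [-0.23 -0.35 -0.28] gap 85.3 grip 0.0
```

View pics/c24.png

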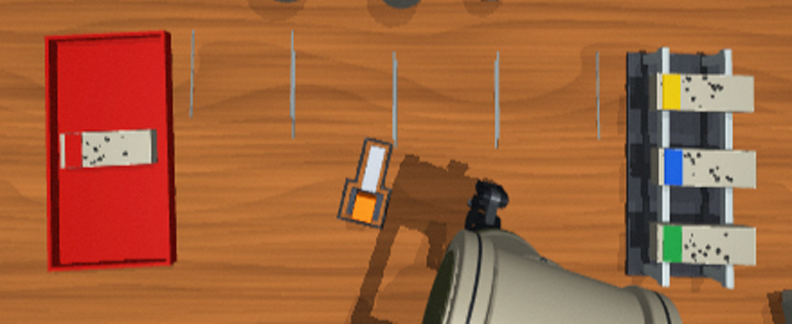

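The feeler fills its outline at (368,180), red lies flat in the tray, and yellow, blue and green sit across the rails without touching. Handing in.

```bash
python3 -c "
from bench import r
print(r.hand_in())"
```

```text
the job is handed in; nothing more can be done
None
```

The job is handed in at about 46 s with no verdict shown: red was bowed and lies in the tray, yellow, blue and green were sound and lie across the rack, and the feeler is back in its outline after being knocked aside once and re-parked; I viewed 17 pictures, over the limit of 14.

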